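# Fold the measuring gauges and put them away in their sloping case

### The arm

A 6-joint arm with a two-finger parallel gripper is mounted at the origin on the work surface. World frame = base frame: x ahead of the robot, y to its left, z up, the work surface at z = 0. Lengths are in m, angles in degrees, forces in N, time in s.
With the tool pointing down it reaches from about 0.3 to 0.85 m from the base axis. Payload 4.2 kg.
Tool frame: the origin (TCP) lies at the very end of the fingers, on their centre line; the grasp point (between the pads) lies 19 mm behind it (manip.grasp_offset is the distance from the TCP to the grasp point, in m); z points along the fingers, y is the direction in which the jaws open and shut (so a half turn about z gives the same grasp; the last joint's range is limited). The gripper opens to 91 mm and grips with 3 to 60 N. Pads are 32 mm wide; open, the fingers measure 118 mm over their backs; the gripper's body (76 mm by 178 mm) begins 60 mm behind the grasp point.
Start: joints at [-67.781, 18.312, 89.639, -0, 72.044, -1.146], TCP at [0.228, -0.528, 0.214] pointing down, gripper open.
Joint ranges: [-177.97, 177.97], [-48.28, 115.42], [12.27, 149.76], [-77.06, 257.06], [2.81, 150.46], [-146.56, 146.56]. Speed limits (degrees/s): [147.25, 147.25, 180, 180, 180, 180].

### API

Orientations are given as [roll, pitch, yaw] about the fixed x, y, z axes, in that order (R = Rz(yaw) Ry(pitch) Rx(roll)).
In Python, from cell import manip gives the robot as it stands. The module is installed in compiled form; this text tells all that it offers.
- The arm moves only by the tool carry_out, never from a script. Its argument "plan" is a list of rows, each a list of 2 entries, a list of its own where there are three numbers: the shift along the tool's x, y, z in units of 100 mm (1.0 is 100 mm), then the turn about the tool's z in units of 120 degrees (1.0 is 120 degrees). In form: [[[dx, dy, dz], spin], ...]. A call has 1 to 8 rows; each row is the pose to reach, as a shift and turn from the pose commanded when the call began, along the tool's axes at that moment; what a row does not reach only later rows make up. A row lasts 1/10 s, in which the tool goes at most 50 mm and 8.59 degrees, less where a joint would pass 70% of its speed; a pose out of reach is approached as far as the arm can. A call with a number of a shift or a turn outside -1 to 1 is refused whole. A call with a gripper value outside its range is refused whole. "claw" is the closure, from 0 (fully open) to 1 (shut), set as the call begins (left out, the last holds). The fingers move at their own pace and stop on an object; "squeeze" is the grip in N (left out, the last holds). Time passes only in rows, so rows that repeat a pose let the fingers close. It gives the time, the measured TCP pose, the force and the opening at its end, in the units of the state.
- manip.get_state(): the state, without advancing time (a new reading comes with each control period).
- manip.read_camera(name): name is "side" or "top" or "wrist"; returns a dict with "img" (480x640x3 uint8, red, green, blue), "range_z" (480x640 float32, m along the optical axis (not along the pixel's ray), 0 where there is no reading), "camera_matrix" (3x3 intrinsics, pixels), "world_from_camera" (4x4, takes a point from camera to world coordinates); the wrist camera has in their place "hand_eye" (4x4, takes a point from camera to tool coordinates, whose origin is the TCP and whose axes are the flange's). Camera axes: x right, y down, z forward; pixel columns grow to the right and rows downward; lengths in m; the calibration is good to about 2 mm. A picture is of the moment at which its call begins: read the wrist's pose just before it.
- manip.sign_off(): hands the job in, once; it reports no verdict.
Trained networks look in a picture, given as the dict that the camera call returned (one of the last four; its "shot" number tells which), for a name from the list of things; names that differ only in an ending like _2 or _b are one class to them, and where a whole thing is asked for, a point or a joint stands for the part that bears it (a point fixed in the world has none). Each returns a list of dicts, best first, with "p" (0 to 1); they miss things now and then, are a little off and sometimes report something else, mostly with a low value. They report only what shows in the picture. A call takes as long as a camera call. They do not tell look-alikes from the thing itself.
- manip.recognise(picture, target): "xyz" ([x, y, z] in m, in the coordinates of the camera as it stood for that picture, good to about 4 mm: the middle of the surface that is visible of it).
- manip.place_of(picture, target): "xyz" ([x, y, z] in m, in the coordinates of the camera as it stood for that picture, good to about 4 mm: a listed point, or the origin of a listed thing).
The state is a dict: "t": time; "joints": joint angles; "joint_vel": joint speeds; "joint_efforts": joint torques, N m; "eef_pos": TCP position; "eef_rot": TCP orientation; "contact_force": force on the tool from outside, world axes, zero at the start; "wrist_torque": the same for the moment, N m; "gripper_width": finger opening in m.
Only numpy, scipy, OpenCV 4.12 (cv2) and the standard library are available. Lean on these libraries where they do the work, as an engineer would, in place of code of your own. Each camera call takes 0.05 s, during which the arm holds its last target.

### The job

Pack away the two hinged wooden gauges: fold each one fully shut, lay it flat in the bay of the sloping case that matches its length (long one in the long bay, short one in the short bay) without dropping it, then close the case's lid fully. Leave the other things on the bench where they are.

Things in the scene. Friction and masses are not known exactly. Their poses are not given: they have to be found in the camera images.
- long_gauge: Long hinged gauge lying flat: two wooden legs, each 16 wide, 18 mm high, on a vertical brass pin joint (32 across, 18 high) at one end; shut, the legs lie side by side: 180 x 32 x 18 mm; about 200 g. Origin: pin axis, underside. The fixed leg runs along the body's +x to 164 mm (y -16 to 0 mm); z up. The other leg lies at y 0 to 16 when shut and swings out to +y.
- long_gauge_leg (a joint): opening angle between the long gauge's legs, rad; 0 is shut, starts at 0.4 to 0.7. The middle line between the legs has the body's yaw plus half this. Pinching both legs from outside, 40 to 50 mm from the pin, folds it; the joint is light (0.02 N m) and stays where it is left
- long_gauge_mid (a point): middle of the folded long gauge, at its underside: 74 mm from the pin along the body's x; moves with the fixed leg
- short_gauge: Short hinged gauge lying flat: two wooden legs, each 16 wide, 18 mm high, on a vertical brass pin joint (32 across, 18 high) at one end; shut, the legs lie side by side: 130 x 32 x 18 mm; about 150 g. Origin: pin axis, underside. The fixed leg runs along the body's +x to 114 mm (y -16 to 0 mm); z up. The other leg lies at y 0 to 16 when shut and swings out to +y.
- short_gauge_leg (a joint): opening angle between the short gauge's legs, rad; 0 is shut, starts at 0.4 to 0.7. The middle line between the legs has the body's yaw plus half this. Pinching both legs from outside, 40 to 50 mm from the pin, folds it; the joint is light (0.02 N m) and stays where it is left
- short_gauge_mid (a point): middle of the folded short gauge, at its underside: 49 mm from the pin along the body's x; moves with the fixed leg
- case: Grey open case fixed on a wooden stand, sloping 26 degrees with its low end towards the robot. Inside 210 (along its x, up the slope) x 174 (its y, to the left) x 30 mm deep (z, square to its floor); walls 8 mm, floor 6 mm thick. Origin: centre of its underside. Black rubber blocks form two bays along x, 84 mm apart
- long_bay (a point): centre of the long bay's floor (left side of the case), axes as the case. 194 x 40 mm between end blocks (14 mm high) and cheeks (12 high, 8 thick) that run along the last 36 mm at each end only; the middle 122 mm has no cheeks: at least 29 mm free for a finger on each side of a folded gauge. Either way round is right
- short_bay (a point): centre of the short bay's floor (right side of the case), axes as the case. 144 x 40 mm, same blocks; the middle 72 mm has no cheeks. Either way round is right
- lid (a joint): angle of the case's lid, rad; 0 is shut, starts at 1.6 to 1.8 (standing up; it opens to 1.85 at most). A flat grey panel 226 x 190 x 8 mm, hinged along the case's right (-y) rim; the hinge is stiff (0.3 N m) and stays where it is left, so push the lid all the way down from its outer face
- lid_hinge (a point): middle of the lid's hinge line, on the case's rim, 30 mm above the floor of the bays; axes as the case (x along the hinge line)
- lid_edge (a point): middle of the lid's free edge, on its outer face: 190 mm from the hinge line along the lid's y and 8 mm along its z; z points out of the outer face (up when shut), y away from the hinge
- tape_measure: Bystander: tape measure, grey rounded case 70 x 65 x 38 mm; origin at the underside. Leave it where it is.
- knife_handle: Bystander: retracted knife, black flat handle 150 x 28 x 18 mm; origin at the underside. Leave it where it is.
- screwdriver: Bystander: grey pistol-shaped power screwdriver lying on its side, about 175 x 140 mm, 46 mm high; origin at the underside. Leave it where it is.
- tape_roll: Bystander: roll of brown tape lying flat, 90 mm across, 30 mm high; origin at the underside. Leave it where it is.
- screw_jar: Bystander: clear jar, 60 mm across, 75 mm high; origin at the underside. Leave it where it is.
- blind_bracket: Bystander: L-shaped steel bracket, 80 x 40 mm, 40 mm high; origin at the underside. Leave it where it is.
- tube_offcut: Bystander: short aluminium profile, 100 x 22 x 22 mm; origin at the underside. Leave it where it is.
Things that resemble listed ones, but are neither listed nor needed, are in the scene too. Leave any green look-alike of the short_gauge alone. What is shaped like the long_gauge but red is not meant.

How it is judged (in metres and radians):
On the way, in this order (a step that is already met when the one before it is completed fails the run):
1. one gauge lies folded in its own bay (((value of joint long_gauge_leg below 0.07 rad and x of long_gauge_mid in the frame of long_bay between -0.012 and 0.012 m and y of long_gauge_mid in the frame of long_bay between -0.008 and 0.008 m and z of long_gauge_mid in the frame of long_bay below 0.005 m and angle between the x axis of long_gauge and the x axis of long_bay, either way round below 0.1 rad and angle between the z axis of long_gauge and the z axis of long_bay, either way round below 0.08 rad) or (value of joint short_gauge_leg below 0.07 rad and x of short_gauge_mid in the frame of short_bay between -0.012 and 0.012 m and y of short_gauge_mid in the frame of short_bay between -0.008 and 0.008 m and z of short_gauge_mid in the frame of short_bay below 0.005 m and angle between the x axis of short_gauge and the x axis of short_bay, either way round below 0.1 rad and angle between the z axis of short_gauge and the z axis of short_bay, either way round below 0.08 rad))), for 0.2 s.
2. both gauges lie folded in their bays (value of joint each of long_gauge_leg, short_gauge_leg below 0.07 rad and x of long_gauge_mid in the frame of long_bay between -0.012 and 0.012 m and y of long_gauge_mid in the frame of long_bay between -0.008 and 0.008 m and z of long_gauge_mid in the frame of long_bay below 0.005 m and angle between the x axis of long_gauge and the x axis of long_bay, either way round below 0.1 rad and angle between the z axis of long_gauge and the z axis of long_bay, either way round below 0.08 rad and x of short_gauge_mid in the frame of short_bay between -0.012 and 0.012 m and y of short_gauge_mid in the frame of short_bay between -0.008 and 0.008 m and z of short_gauge_mid in the frame of short_bay below 0.005 m and angle between the x axis of short_gauge and the x axis of short_bay, either way round below 0.1 rad and angle between the z axis of short_gauge and the z axis of short_bay, either way round below 0.08 rad), for 0.2 s.
At the end, for the whole second after the job is handed in: Each gauge is folded (under 0.07 rad) and at rest in its own bay: middle within 12 mm along and 8 mm across of the bay centre, under 5 mm above its floor, in line within 0.1 rad (either way round), flat on the floor within 0.08 rad; the lid is shut (under 0.05 rad) (all of step 2 and value of joint lid below 0.05 rad and linear speed of each of long_gauge, short_gauge below 0.03 m/s); the robot touches nothing.
It fails at once if the long gauge is dropped or thrown (over 0.45 m/s with no finger on it) (linear speed of long_gauge above 0.45 m/s and contact force between the fingers and long_gauge below 0.05 N).
It fails at once if the short gauge is dropped or thrown (over 0.45 m/s with no finger on it) (linear speed of short_gauge above 0.45 m/s and contact force between the fingers and short_gauge below 0.05 N).
It fails at once if one of the bystanders is pushed more than 40 mm (distance of any of tape_measure, knife_handle, screwdriver, tape_roll, screw_jar, blind_bracket, tube_offcut from where it was at the start of the episode above 0.04 m).
It also fails if it takes over 72 s, if anything falls off the work surface, if the arm or the gripper's body presses on something with over 40 N, if the wrist force passes 120 N, or if a joint passes its speed limit or range.

## Working session

There is one attempt and no reset: what is moved stays moved. The work goes in short steps, Python scripts to look and compute and a tool call to move; the robot and the scene stay as the last step left them, time stands still between calls to the robot, and variables do not carry over. Pictures are saved under pics/ and viewed, and the job is handed in when it is done.

Besides the shell and the picture viewer there is one more tool, called after "Call:" as name(argument=value, ...) on one line, values as JSON. carry_out: Moves the arm, as the interface text tells. Its arguments: {"type":"object","properties":{"plan":{"type":"array","items":{"type":"array"}},"claw":{"type":"number"},"squeeze":{"type":"number"}},"required":["plan"]}

```bash
ls; mkdir -p pics; python3 - <<'E'
from cell import manip
import cv2,numpy as np
print(manip.get_state(), manip.grasp_offset)
for n in ["top","side","wrist"]:
    p=manip.read_camera(n)
    cv2.imwrite(f"pics/{n}0.png",p["img"][:,:,::-1])
    np.savez(f"pics/{n}0.npz",**{k:v for k,v in p.items()})
    print(n,p["camera_matrix"].tolist(), p.get("world_from_camera",p.get("hand_eye")).round(4).tolist())
E
```

```text
pics
{'t': 0.0, 'joints': array([-6.77803419e+01,  1.83492189e+01,  8.97056598e+01,  5.79209210e-04,
        7.20441629e+01, -1.14552943e+00]), 'joint_vel': array([-0.09449864, -0.05102273, -0.08420597,  0.01669796,  0.02457523,
        0.00998838]), 'joint_efforts': array([-5.11405287e-04, -4.12454367e+01, -2.31971347e+01,  7.28196977e-02,
        4.57829784e-02, -1.37342981e-04]), 'eef_pos': array([ 0.2278556 , -0.52737691,  0.21314962]), 'eef_rot': array([-1.79900989e+02, -2.53061045e-03,  2.33650063e+01]), 'contact_force': array([-0.29773602,  0.14510379,  0.18159866]), 'wrist_torque': array([-0.04091628, -0.01972716, -0.01135372]), 'gripper_width': 0.09103390065810413} 0.0188
top [[492.84685665019526, 0.0, 320.38715156963303], [0.0, 492.84685665019526, 241.2397285435779], [0.0, 0.0, 1.0]] [[0.0012, -0.9862, 0.1657, 0.3638], [-0.9994, -0.0067, -0.0325, 0.0597], [0.0332, -0.1656, -0.9856, 1.2798], [0.0, 0.0, 0.0, 1.0]]
side [[485.597299805922, 0.0, 325.9979187267868], [0.0, 485.597299805922, 240.3279028978521], [0.0, 0.0, 1.0]] [[-0.8349, -0.3872, 0.3912, 0.121], [-0.5503, 0.6013, -0.5793, 0.6407], [-0.0109, -0.6989, -0.7151, 0.8438], [0.0, 0.0, 0.0, 1.0]]
wrist [[384.78121978239284, 0.0, 320.87585940656203], [0.0, 384.78121978239284, 238.0777805799496], [0.0, 0.0, 1.0]] [[-0.0004, -0.9669, -0.2553, 0.0718], [1.0, -0.0005, 0.0001, -0.0004], [-0.0003, -0.2553, 0.9669, -0.1715], [0.0, 0.0, 0.0, 1.0]]
```

View pics/top0.png

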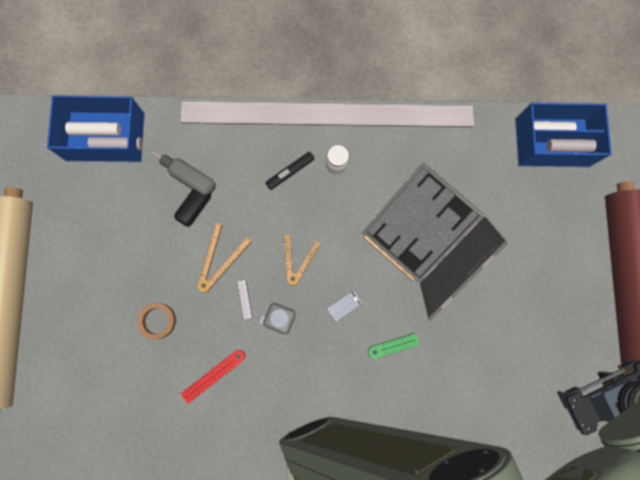

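View pics/side0.png

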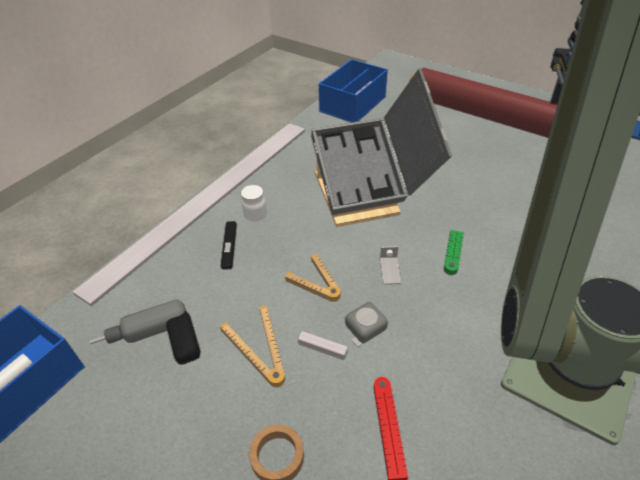

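View pics/wrist0.png

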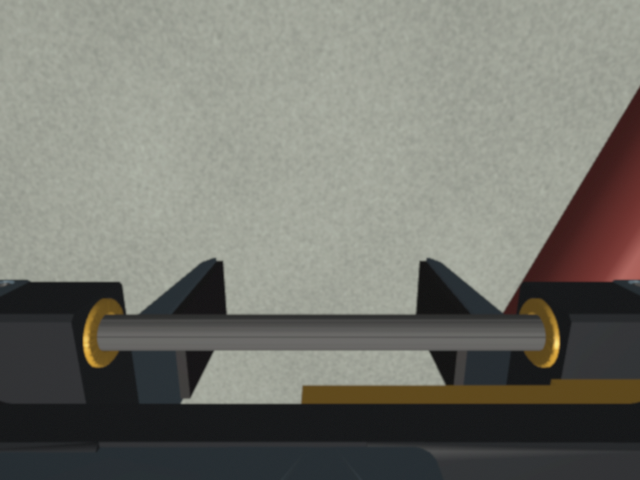

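The top view shows two yellow hinged gauges: a long one with its pin at about (203,286) and a short one with its pin at about (292,280). The look-alikes are red at (213,375) and green at (393,345). The case is at about (425,225) with the lid on its lower right. Next I'll measure these.

```bash
cat > h.py <<'E'
from cell import manip
import cv2,numpy as np
np.set_printoptions(precision=4,suppress=True)
def cloud(p,T=None):
    K=p["camera_matrix"];z=p["range_z"]
    T=p["world_from_camera"] if T is None else T
    v,u=np.mgrid[0:480,0:640]
    X=np.stack([(u-K[0,2])/K[0,0]*z,(v-K[1,2])/K[1,1]*z,z],-1)
    W=X@T[:3,:3].T+T[:3,3]; W[z<=0]=np.nan
    return W
def w(p,x,T=None):
    T=p["world_from_camera"] if T is None else T
    return T[:3,:3]@np.array(x)+T[:3,3]
def toolT(s):
    from scipy.spatial.transform import Rotation as R
    T=np.eye(4);T[:3,:3]=R.from_euler('xyz',s["eef_rot"],degrees=True).as_matrix();T[:3,3]=s["eef_pos"];return T
def proj(p,X,T=None):
    T=p["world_from_camera"] if T is None else T
    K=p["camera_matrix"];c=(np.atleast_2d(X)-T[:3,3])@T[:3,:3];c=c@K.T
    return c[:,:2]/c[:,2:]
E
python3 - <<'E'
from h import *
for n in ["top","side"]:
    p=manip.read_camera(n)
    for t in ["long_gauge","short_gauge","long_gauge_mid","short_gauge_mid","long_bay","short_bay","lid_hinge","lid_edge","case"]:
        print(n,t,[(round(d["p"],2),w(p,d["xyz"]).round(4).tolist()) for d in manip.place_of(p,t)][:3])
p=manip.read_camera("top")
W=cloud(p)
h=cv2.cvtColor(p["img"],cv2.COLOR_RGB2HSV)
m=((h[...,0]>10)&(h[...,0]<28)&(h[...,1]>110)&(h[...,2]>120)).astype(np.uint8)
n,l,st,c=cv2.connectedComponentsWithStats(m)
for i in range(1,n):
    if st[i,4]>60: print(st[i],np.nanmedian(W[l==i],0))
print("bench z",np.nanmedian(W[300:340,500:560].reshape(-1,3),0))
E
```

```text
top long_gauge [(0.94, [0.4582, 0.3174, 0.0]), (0.84, [0.2868, 0.2261, -0.0063])]
top short_gauge [(0.87, [0.4788, 0.0887, 0.0016]), (0.73, [0.6141, -0.2335, 0.0883]), (0.57, [0.2931, -0.1168, -0.0001])]
top long_gauge_mid [(0.95, [0.5203, 0.267, -0.0006]), (0.78, [0.2414, 0.2801, -0.0016]), (0.57, [0.7725, 0.1016, 0.001])]
top short_gauge_mid [(0.86, [0.3078, -0.1678, 0.0016]), (0.85, [0.5197, 0.0641, -0.003]), (0.55, [0.447, -0.2746, 0.2849])]
top long_bay [(0.95, [0.639, -0.1998, 0.0909])]
top short_bay [(0.97, [0.5851, -0.2625, 0.0906])]
top lid_hinge [(0.73, [0.5397, -0.2933, 0.1186]), (0.73, [0.4098, -0.0406, -0.0007])]
top lid_edge [(0.65, [0.4475, -0.2735, 0.2849]), (0.49, [0.7724, 0.0985, 0.0023]), (0.42, [0.7916, -0.0253, 0.0012])]
top case [(0.81, [0.6143, -0.2316, 0.086]), (0.27, [0.7286, 0.329, 0.0039])]
side long_gauge [(0.89, [0.4547, 0.3139, -0.0012]), (0.65, [0.2838, 0.2221, -0.0012])]
side short_gauge [(0.98, [0.2952, -0.1149, 0.0058]), (0.9, [0.475, 0.0897, 0.0009])]
side long_gauge_mid [(0.66, [0.515, 0.268, -0.0023]), (0.62, [0.2385, 0.2803, 0.0024])]
side short_gauge_mid [(0.66, [0.3039, -0.1616, 0.0054]), (0.57, [0.5217, 0.0669, 0.0026])]
side long_bay [(0.85, [0.638, -0.1975, 0.0911]), (0.68, [0.7656, 0.0976, 0.0013]), (0.21, [0.3784, 0.1222, -0.0012])]
side short_bay [(0.65, [0.5836, -0.2578, 0.0932])]
side lid_hinge [(0.68, [0.5373, -0.2943, 0.1177])]
side lid_edge [(0.74, [0.4491, -0.2755, 0.2864])]
side case [(0.62, [0.6102, -0.2294, 0.0831])]
[622 183  11   7  71] [ 0.7181 -0.7762  0.0706]
[  5 188  14   8  86] [0.6887 0.7899 0.0612]
[287 273  12  12  85] [0.4777 0.0881 0.0183]
[198 278  13  14 106] [0.4614 0.3131 0.0179]
[138 304  36  34 371] [0.3708 0.4298 0.0298]
bench z [ 0.375  -0.5268  0.0016]
```

```bash
python3 - <<'E'
import cv2
a=cv2.imread("pics/top0.png")
cv2.imwrite("pics/crop_a.png",cv2.resize(a[210:310,180:340],None,fx=5,fy=5,interpolation=cv2.INTER_CUBIC))
cv2.imwrite("pics/crop_b.png",cv2.resize(a[150:330,350:520],None,fx=3.3,fy=3.3,interpolation=cv2.INTER_CUBIC))
E
```

```text
(no output)
```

View pics/crop_a.png

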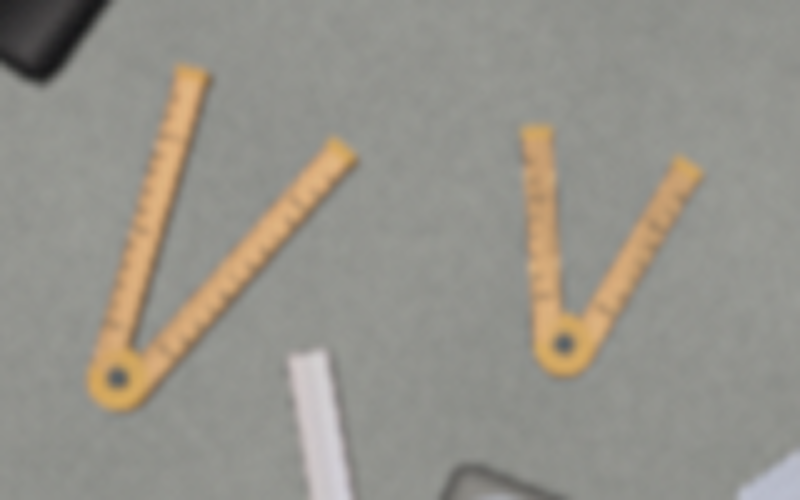

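View pics/crop_b.png

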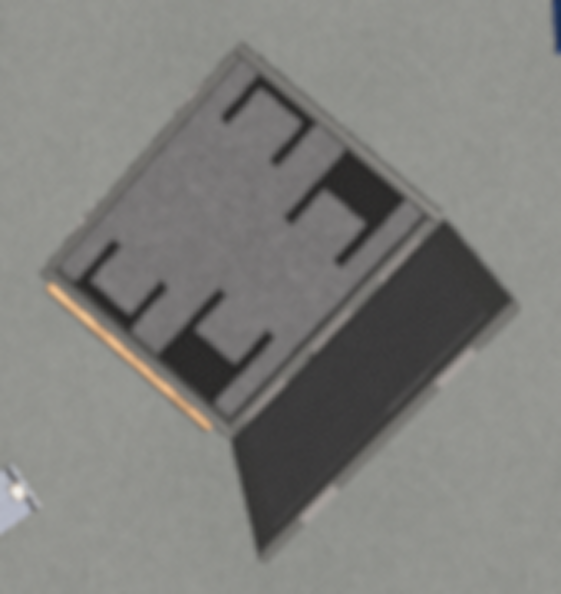

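The crops confirm both targets: pale wooden legs with brass pins, the long one at (203,286) and the short one at (292,280). The case floor is clear, with its low end at lower left and the lid hinge at lower right. Next I'll fit geometry to the gauges and the case.

```bash
cat > fit.py <<'E'
from h import *
from scipy.optimize import least_squares, minimize
def gpoly(x,y,yaw,op,L):
    # returns polygons (world xy) of both legs and disc
    def rot(a,P): 
        c,s=np.cos(a),np.sin(a); return np.array(P)@np.array([[c,s],[-s,c]])+[x,y]
    a=rot(yaw,[(0,-.016),(L,-.016),(L,0),(0,0)])
    b=rot(yaw+op,[(0,0),(L,0),(L,.016),(0,.016)])
    t=np.linspace(0,2*np.pi,24); d=np.c_[np.cos(t),np.sin(t)]*.016+[x,y]
    return a,b,d
def gmask(p,g,L,z=.018,T=None,S=4,zb=0):
    m=np.zeros((480*S,640*S),np.uint8)
    for P in gpoly(*g,L):
        allp=[]
        q=np.vstack([proj(p,np.c_[P,np.full(len(P),zz)],T) for zz in (zb,z)])
        q=cv2.convexHull(((q+.5)*S-.5).astype(np.float32))
        cv2.fillPoly(m,[np.round(q).astype(np.int32)],255)
    return cv2.resize(m,(640,480),interpolation=cv2.INTER_AREA)/255.
def fit(p,obs,g0,L,T=None):
    def c(g): return ((gmask(p,g,L,T=T)-obs)**2).sum()
    best=None
    for d in (1,.5):
        s=np.array([.006,.006,.08,.1])*d
        sim=np.vstack([g0]+[g0+np.eye(4)[i]*s for i in range(4)])
        r=minimize(c,g0,method="Nelder-Mead",options=dict(initial_simplex=sim,maxiter=250,xatol=1e-4,fatol=1e-2))
        g0=r.x
    return g0,r.fun
E
python3 - <<'E'
from fit import *
for n in ["top","side"]:
    p=manip.read_camera(n); 
    hsv=cv2.cvtColor(p["img"],cv2.COLOR_RGB2HSV)
    sat=hsv[...,1].astype(float)
    W=cloud(p)
    for nm,g0,L in [("long",np.array([.458,.316,-.8,.55]),.164),("short",np.array([.477,.089,-.7,.55]),.114)]:
        near=(np.hypot(W[...,0]-g0[0],W[...,1]-g0[1])<L+.03)&(hsv[...,0]>8)&(hsv[...,0]<30)
        obs=np.clip((sat-40)/60,0,1)*near
        # init from obs
        q=W[(obs>.7)&(np.hypot(W[...,0]-g0[0],W[...,1]-g0[1])>L*.6)&(np.hypot(W[...,0]-g0[0],W[...,1]-g0[1])<L+.01)]
        a=np.arctan2(q[:,1]-g0[1],q[:,0]-g0[0]); g0[2]=a.min()+.08; g0[3]=max(.3,a.max()-a.min()-.16)
        print(n,nm,obs.sum(),np.degrees([a.min(),a.max()]))
        g,f=fit(p,obs,g0,L); print(g,np.degrees(g[2:]),f)
E
python3 - <<'E'
from h import *
p=manip.read_camera("top");W=cloud(p)
lb=np.array([.6385,-.199,.091]);sb=np.array([.5845,-.260,.092])
c=(lb+sb)/2
ps=[]
d=np.hypot(W[...,0]-c[0],W[...,1]-c[1])<.05
P=W[d];
for k in range(3):
    m=P.mean(0);u,s,v=np.linalg.svd(P-m,full_matrices=False);n=v[2]*np.sign(v[2,2]);r=(P-m)@n;P=P[abs(r)<max(.003,2*r.std())]
print("n",n,np.degrees(np.arccos(n[2])),"upslope yaw",np.degrees(np.arctan2(-n[1],-n[0])),len(P),r.std(),m)
E
```

```text
top long 1490.8499999999997 [-48.4721 146.0626]
[ 0.4631  0.3161 -0.7027  3.1215] [-40.2604 178.8513] 1133.1382420222992
top short 576.1 [-40.3119  14.8133]
[ 0.4794  0.09   -0.5293  0.5915] [-30.3287  33.8921] 23.979123414071513
side long 2917.1000000000004 [-48.2305 146.7551]
[ 0.4608  0.3165 -0.7116  3.1341] [-40.7727 179.5694] 2283.6736178392925
side short 878.7499999999999 [-44.7465  20.512 ]
[ 0.4778  0.09   -0.5479  0.6057] [-31.3923  34.7031] 80.88414744329104
n [-0.3307  0.2986  0.8953] 26.457964016939094 upslope yaw -42.0842732812103 1272 0.0020413007067024065 [ 0.6121 -0.2293  0.0918]
```

```bash
python3 - <<'E'
from fit import *
for n in ["top","side"]:
    p=manip.read_camera(n); 
    hsv=cv2.cvtColor(p["img"],cv2.COLOR_RGB2HSV)
    sat=hsv[...,1].astype(float)
    W=cloud(p)
    g0=np.array([.460,.316,-.71,.55]);L=.164
    near=(np.hypot(W[...,0]-g0[0],W[...,1]-g0[1])<L+.03)&(hsv[...,0]>8)&(hsv[...,0]<30)&(W[...,0]>.43)
    obs=np.clip((sat-40)/60,0,1)*near
    g,f=fit(p,obs,g0,L); print(g,np.degrees(g[2:]),f)
# case rim/blocks refine: black blocks in bay -> project model from top, side
from scipy.spatial.transform import Rotation as R
def blocks():
    o=[]
    for y0,Lx in ((.042,.194),(-.042,.144)):
        for s in (1,-1):
            o.append((y0,Lx,s))
    return o
E
```

```text
[ 0.4621  0.3162 -0.7003  0.4576] [-40.124   26.2189] 85.0676480199923
[ 0.4596  0.3165 -0.7038  0.4528] [-40.325   25.9451] 96.24110246059209
```

```bash
cat > casefit.py <<'E'
from h import *
from scipy.optimize import minimize
from scipy.spatial.transform import Rotation as R
def caseR(yaw,pitch=-26.): return R.from_euler('zy',[yaw,pitch],degrees=True).as_matrix()
BX=[]
for y0,Lx in ((.042,.194),(-.042,.144)):
    for s in (1,-1):
        xs=sorted((s*Lx/2,s*.105)); BX.append((xs,(y0-.028,y0+.028),(0,.014)))
        xs=sorted((s*Lx/2,s*(Lx/2-.036)))
        for t in (1,-1):
            ys=sorted((y0+t*.020,y0+t*.028)); BX.append((xs,ys,(0,.012)))
def cmask(p,c,S=4):
    M=caseR(c[3]); o=np.array(c[:3])  # o: centre of bay floor level
    m=np.zeros((480*S,640*S),np.uint8)
    for xs,ys,zs in BX:
        P=np.array([(x,y,z) for x in xs for y in ys for z in zs])@M.T+o
        q=cv2.convexHull(((proj(p,P)+.5)*S-.5).astype(np.float32))
        cv2.fillPoly(m,[np.round(q).astype(np.int32)],255)
    return cv2.resize(m,(640,480),interpolation=cv2.INTER_AREA)/255.
E
python3 - <<'E'
from casefit import *
ps={n:manip.read_camera(n) for n in ("top","side")}
c0=np.array([.6115,-.2295,.0915,-41.5])
O={}
for n,p in ps.items():
    g=cv2.cvtColor(p["img"],cv2.COLOR_RGB2GRAY).astype(float)
    roi=np.zeros((480,640),np.uint8)
    M=caseR(c0[3]);P=np.array([(x,y,z) for x in(-.103,.103) for y in(-.085,.075) for z in (.0,.012)])@M.T+c0[:3]
    q=cv2.convexHull(proj(p,P).astype(np.float32));cv2.fillPoly(roi,[q.astype(np.int32)],1)
    O[n]=(np.clip((85-g)/45,0,1),roi); print(n,np.percentile(g[roi>0],[2,10,30,60,90]))
def cost(c,ns): return sum((((cmask(ps[n],c)-O[n][0])**2)*O[n][1]).sum() for n in ns)
for ns in (("top",),("side",),("top","side")):
    c=c0.copy()
    for d in (1,.4):
        s=np.array([.006,.006,.006,3])*d
        r=minimize(cost,c,args=(ns,),method="Nelder-Mead",options=dict(initial_simplex=np.vstack([c]+[c+np.eye(4)[i]*s for i in range(4)]),maxiter=200,xatol=1e-4,fatol=.01)); c=r.x
    M=caseR(c[3]); print(ns,c,r.fun,"lb",c[:3]+M@[0,.042,0],"sb",c[:3]+M@[0,-.042,0])
for n,p in ps.items():
    im=p["img"][:,:,::-1].copy(); m=cmask(p,c)>.5
    im[m]=im[m]//2+np.array([0,0,127],np.uint8)
    q=proj(p,c[:3])[0].astype(int); cr=im[q[1]-90:q[1]+90,q[0]-110:q[0]+110]
    cv2.imwrite(f"pics/case_{n}.png",cv2.resize(cr,None,fx=3,fy=3))
E
```

```text
top [ 42.  46. 111. 118. 121.]
side [ 42.  47. 117. 128. 132.]
('top',) [  0.6123  -0.2278   0.0957 -39.2054] 380.02518176769627 lb [ 0.6362 -0.1952  0.1073] sb [ 0.5885 -0.2603  0.084 ]
('side',) [  0.6075  -0.2254   0.0966 -39.2968] 688.5637592379001 lb [ 0.6314 -0.1929  0.1083] sb [ 0.5836 -0.2579  0.0849]
('top', 'side') [  0.6119  -0.2281   0.0959 -38.8509] 1097.0838019565126 lb [ 0.6355 -0.1954  0.1075] sb [ 0.5882 -0.2608  0.0844]
```

View pics/case_top.png

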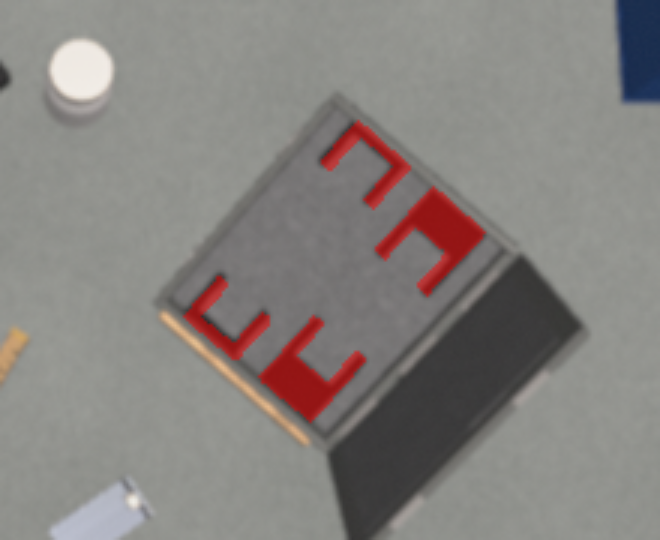

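```bash
sed -i "s/from_euler('zy'/from_euler('ZY'/" casefit.py
cat > runcase.py <<'E'
from casefit import *
ps={n:manip.read_camera(n) for n in ("top","side")}
c0=np.array([.6115,-.2285,.0925,-41.])
O={}
for n,p in ps.items():
    g=cv2.cvtColor(p["img"],cv2.COLOR_RGB2GRAY).astype(float)
    roi=np.zeros((480,640),np.uint8)
    M=caseR(c0[3]);P=np.array([(x,y,z) for x in(-.103,.103) for y in(-.085,.075) for z in (.0,.012)])@M.T+c0[:3]
    q=cv2.convexHull(proj(p,P).astype(np.float32));cv2.fillPoly(roi,[q.astype(np.int32)],1)
    O[n]=(np.clip((85-g)/45,0,1),roi)
def cost(c,ns): return sum((((cmask(ps[n],c)-O[n][0])**2)*O[n][1]).sum() for n in ns)
for ns in (("top",),("side",),("top","side")):
    c=c0.copy()
    for d in (1,.4):
        s=np.array([.006,.006,.006,3])*d
        r=minimize(cost,c,args=(ns,),method="Nelder-Mead",options=dict(initial_simplex=np.vstack([c]+[c+np.eye(4)[i]*s for i in range(4)]),maxiter=200,xatol=1e-4,fatol=.01)); c=r.x
    M=caseR(c[3]); print(ns,c,r.fun,"lb",c[:3]+M@[0,.042,0],"sb",c[:3]+M@[0,-.042,0])
for n,p in ps.items():
    im=p["img"][:,:,::-1].copy(); m=cmask(p,c)>.5
    im[m]=im[m]//2+np.array([0,0,127],np.uint8)
    q=proj(p,c[:3])[0].astype(int); cr=im[q[1]-90:q[1]+90,q[0]-110:q[0]+110]
    cv2.imwrite(f"pics/case2_{n}.png",cv2.resize(cr,None,fx=3,fy=3))
E
python3 runcase.py
```

```text
('top',) [  0.6122  -0.2283   0.0973 -41.7564] 213.34817890554916 lb [ 0.6402 -0.197   0.0973] sb [ 0.5842 -0.2597  0.0973]
('side',) [  0.6077  -0.2242   0.0944 -41.7222] 370.6656533811782 lb [ 0.6357 -0.1929  0.0944] sb [ 0.5798 -0.2555  0.0944]
('top', 'side') [  0.6119  -0.2288   0.0917 -42.0977] 617.8250279806912 lb [ 0.6401 -0.1976  0.0917] sb [ 0.5837 -0.2599  0.0917]
```

View pics/case2_side.png

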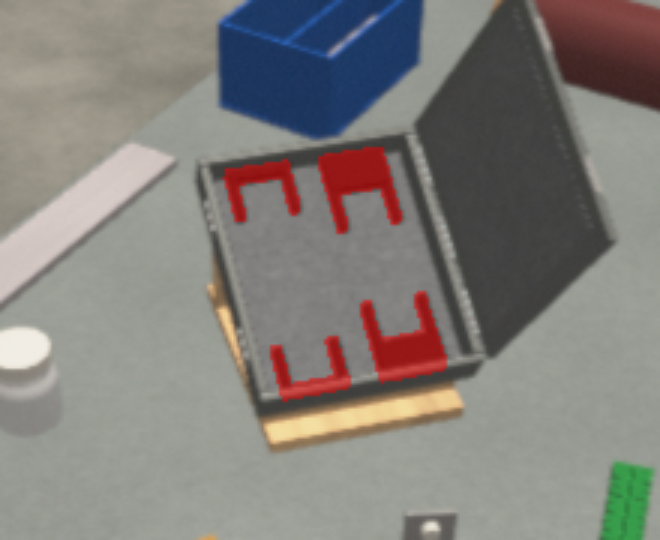

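The overlays on the black blocks match the case. Floor centre is about (0.612, -0.229, 0.092), yaw about -42° and slope 26°. Next I'll compute the moves to a hover over the long gauge, going high to clear the lid.

```bash
cat > mv.py <<'E'
import sys
from h import *
def mv(x,y,z,yaw,cmd=None):
    s=manip.get_state(); p=s["eef_pos"]; yw=s["eef_rot"][2]
    a=np.radians(yw);d=np.array([x,y,z])-p
    dx=d@[np.cos(a),np.sin(a),0];dy=d@[np.sin(a),-np.cos(a),0];dz=-d[2]
    dyaw=(yaw-yw+180)%360-180
    print("t %.2f at %s yaw %.2f -> shift [%.3f, %.3f, %.3f] spin %.4f (yaw %.1f)"%(s["t"],p.round(4),yw,dx*10,dy*10,dz*10,-dyaw/120,dyaw), "F",s["contact_force"].round(1),"w %.4f"%s["gripper_width"])
if __name__=="__main__": mv(*map(float,sys.argv[1:5]))
E
python3 mv.py .30 -.40 .42 90; python3 mv.py .5055 .2935 .25 152.8
```

```text
t 1.65 at [ 0.2281 -0.5279  0.214 ] yaw 23.36 -> shift [1.168, -0.889, -2.060] spin -0.5553 (yaw 66.6) F [ 0.  -0.4  0.5] w 0.0911
t 1.65 at [ 0.2281 -0.5279  0.214 ] yaw 23.36 -> shift [5.804, -6.440, -0.360] spin -1.0786 (yaw 129.4) F [ 0.  -0.4  0.5] w 0.0911
```

Call:
carry_out(plan=[[[0.1, -0.1, -0.5], -0.07], [[0.2, -0.3, -1.0], -0.14], [[0.2, -0.6, -1.0], -0.21], [[0.2, -1.0, -1.0], -0.28]], claw=0, squeeze=8)

```text
t: 2.05
eef_pos: [0.2073, -0.4287, 0.3159]
eef_rot: [179.8, 0.2, 57.3]
contact_force: [-0.8, -0.2, -0.6]
gripper_width: 0.0914
```

```bash
python3 mv.py .36 -.1 .42 110;python3 mv.py .5055 .2935 .25 152.8
```

```text
t 2.05 at [ 0.2073 -0.4287  0.3159] yaw 57.34 -> shift [3.591, -0.488, -1.041] spin -0.4388 (yaw 52.7) F [-0.8 -0.2 -0.6] w 0.0914
t 2.05 at [ 0.2073 -0.4287  0.3159] yaw 57.34 -> shift [7.689, -1.387, 0.659] spin -0.7955 (yaw 95.5) F [-0.8 -0.2 -0.6] w 0.0914
```

Call:
carry_out(plan=[[[0.25, -0.1, -0.4], -0.07], [[0.6, -0.2, -0.7], -0.14], [[1.0, -0.3, -0.9], -0.21]])

```text
t: 2.35
eef_pos: [0.236, -0.3271, 0.406]
eef_rot: [179.9, 0.1, 82.4]
contact_force: [0.9, -0.9, 0.1]
gripper_width: 0.0911
```

```bash
python3 mv.py .5055 .2935 .25 152.8
```

```text
t 2.35 at [ 0.236  -0.3271  0.406 ] yaw 82.40 -> shift [6.508, 1.850, 1.560] spin -0.5867 (yaw 70.4) F [ 0.9 -0.9  0.1] w 0.0911
```

Call:
carry_out(plan=[[[0.5, 0.0, 0.0], -0.03], [[1.0, 0.1, 0.0], -0.07]])

```text
t: 2.55
eef_pos: [0.2589, -0.2296, 0.4048]
eef_rot: [179.9, 0.1, 90.6]
contact_force: [1.5, -0.1, 1.2]
gripper_width: 0.0911
```

Call:
carry_out(plan=[[[0.5, 0.1, 0.0], -0.03], [[1.0, 0.2, 0.0], -0.07]])

```text
t: 2.75
eef_pos: [0.2777, -0.1311, 0.4042]
eef_rot: [179.9, 0.0, 99.1]
contact_force: [1.7, 0.4, -0.1]
gripper_width: 0.0912
```

Call:
carry_out(plan=[[[0.5, 0.15, 0.0], -0.05], [[1.0, 0.3, 0.0], -0.1]])

```text
t: 2.95
eef_pos: [0.291, -0.032, 0.4042]
eef_rot: [179.9, 0.1, 111.2]
contact_force: [2.1, 0.7, -0.1]
gripper_width: 0.0911
```

Call:
carry_out(plan=[[[0.5, 0.2, 0.1], -0.05], [[1.0, 0.5, 0.3], -0.1]])

```text
t: 3.15
eef_pos: [0.2994, 0.0642, 0.38]
eef_rot: [179.8, 0.1, 123.2]
contact_force: [1.6, -0.5, -0.5]
gripper_width: 0.0911
```

```bash
python3 mv.py .5055 .2935 .25 152.8
```

```text
t 3.15 at [0.2994 0.0642 0.38  ] yaw 123.23 -> shift [0.789, 2.980, 1.300] spin -0.2464 (yaw 29.6) F [ 1.6 -0.5 -0.5] w 0.0911
```

Call:
carry_out(plan=[[[0.1, 0.45, 0.1], -0.06], [[0.2, 0.9, 0.2], -0.12], [[0.3, 1.0, 0.4], -0.18]])

```text
t: 3.45
eef_pos: [0.3704, 0.1449, 0.3388]
eef_rot: [179.8, 0.1, 145.0]
contact_force: [-0.6, 0.3, -0.7]
gripper_width: 0.0913
```

Call:
carry_out(plan=[[[0.2, 0.4, 0.2], -0.03], [[0.4, 0.8, 0.4], -0.06], [[0.6, 1.0, 0.6], -0.06]])

```text
t: 3.75
eef_pos: [0.3772, 0.2607, 0.278]
eef_rot: [179.9, 0.0, 151.9]
contact_force: [-0.7, -1.0, 0.0]
gripper_width: 0.091
```

```bash
python3 mv.py .5055 .2935 .25 152.8
```

```text
t 3.75 at [0.3772 0.2607 0.278 ] yaw 151.88 -> shift [-0.977, 0.894, 0.280] spin -0.0077 (yaw 0.9) F [-0.7 -1.   0. ] w 0.0910
```

Call:
carry_out(plan=[[[-0.35, 0.3, 0.1], 0.0], [[-0.7, 0.6, 0.2], -0.008], [[-0.98, 0.89, 0.28], -0.008], [[-0.98, 0.89, 0.28], -0.008]])

```text
t: 4.15
eef_pos: [0.5084, 0.2909, 0.248]
eef_rot: [-179.9, -0.0, 152.7]
contact_force: [-0.6, -0.7, -1.0]
gripper_width: 0.0913
```

```bash
cat > wfit.py <<'E'
from fit import *
# wrist fit: python3 wfit.py x y yaw op L name
a=list(map(float,sys.argv[1:6])) if False else None
import sys
x,y,yw,op,L=map(float,sys.argv[1:6]); nm=sys.argv[6]
s=manip.get_state(); p=manip.read_camera("wrist")
T=toolT(s)@p["hand_eye"]
hsv=cv2.cvtColor(p["img"],cv2.COLOR_RGB2HSV);sat=hsv[...,1].astype(float)
W=cloud(p,T)
near=(np.hypot(W[...,0]-x,W[...,1]-y)<L+.03)&(hsv[...,0]>8)&(hsv[...,0]<30)&(W[...,2]<.04)&(W[...,2]>-.01)
obs=np.clip((sat-40)/60,0,1)*near
g,f=fit(p,obs,np.array([x,y,yw,op]),L,T=T)
m=gmask(p,g,L,T=T)
im=p["img"][:,:,::-1].copy();e=cv2.morphologyEx((m>.5).astype(np.uint8),cv2.MORPH_GRADIENT,np.ones((2,2)))
im[e>0]=(255,0,0);cv2.imwrite(f"pics/{nm}.png",im)
print("pin",g[:2],"yaw,open deg",np.degrees(g[2:]),"mid yaw",np.degrees(g[2]+g[3]/2),"cost",f,"obs",obs.sum())
E
python3 wfit.py .461 .3163 -.702 .455 .164 w1; python3 mv.py .5055 .2935 .005 152.8
```

```text
pin [0.4593 0.3181] yaw,open deg [-40.1307  26.2019] mid yaw -27.0297884118662 cost 2780.8589109957707 obs 7458.483333333334
t 4.20 at [0.5061 0.2902 0.249 ] yaw 152.68 -> shift [0.020, 0.027, 2.440] spin -0.0010 (yaw 0.1) F [-0.7  0.8 -0.4] w 0.0911
```

View pics/w1.png

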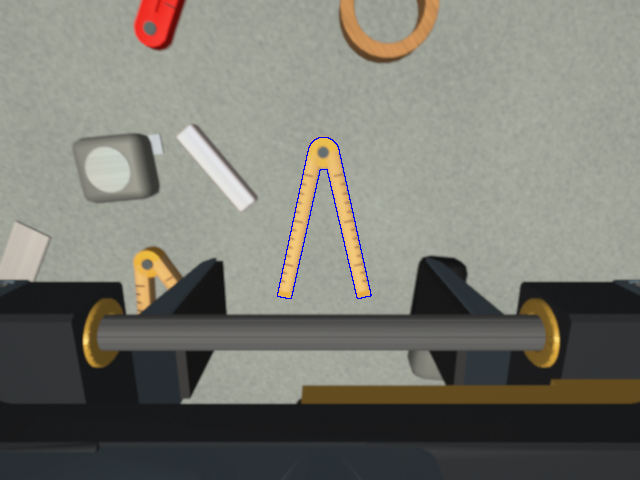

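```bash
python3 - <<'E'
from h import *
for n in ["top","side"]:
    p=manip.read_camera(n);s=manip.get_state();W=cloud(p)
    np.savez(f"pics/{n}_hover.npz",img=p["img"],W=W)
    cv2.imwrite(f"pics/{n}_hover.png",p["img"][:,:,::-1])
    T=np.linalg.inv(toolT(s))
    Q=W@T[:3,:3].T+T[:3,3]
    for z0,z1 in ((-.03,0.01),(-.06,-.03),(-.08,-.06),(-.1,-.08),(-.12,-.1),(-.15,-.12),(-.2,-.15)):
        m=(Q[...,2]>z0)&(Q[...,2]<z1)&(np.hypot(Q[...,0],Q[...,1])<.2)
        if m.sum()>3: print(n,z0,z1,m.sum(),"x",np.nanpercentile(Q[m][:,0],[1,99]),"y",np.nanpercentile(Q[m][:,1],[1,99]))
E
```

```text
top -0.1 -0.08 42 x [-0.0398  0.0303] y [-0.0532 -0.033 ]
top -0.12 -0.1 197 x [-0.0402  0.0145] y [-0.0904 -0.0496]
top -0.15 -0.12 335 x [-0.0395  0.0111] y [-0.0898 -0.0476]
top -0.2 -0.15 398 x [-0.0399  0.0349] y [-0.0514 -0.0068]
side -0.03 0.01 252 x [-0.0149  0.0192] y [-0.0541  0.056 ]
side -0.06 -0.03 306 x [-0.0152  0.0191] y [-0.0582  0.0581]
side -0.08 -0.06 73 x [-0.0157  0.0369] y [-0.0748  0.0771]
side -0.1 -0.08 951 x [-0.03    0.0395] y [-0.0795  0.081 ]
side -0.12 -0.1 1665 x [-0.0307  0.0388] y [-0.0854  0.0891]
side -0.15 -0.12 2354 x [-0.0339  0.0367] y [-0.0875  0.0878]
side -0.2 -0.15 1636 x [-0.0151  0.0389] y [-0.0489  0.0363]
```

View pics/side_hover.png

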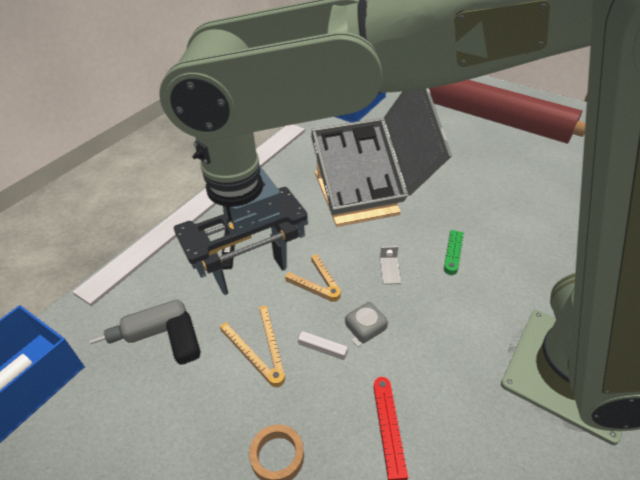

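The wrist view shows the long gauge centred between the fingers, with its pin at (323,152), and the fit follows its outline well. I'll descend and fold it. The gripper body measures ±89 mm along the jaws, so at the short bay it would hit the lid, and I'll have to place that gauge a different way.

```bash
python3 mv.py .5046 .2943 .006 153
```

```text
t 4.30 at [0.5043 0.2898 0.2509] yaw 152.72 -> shift [0.018, 0.041, 2.449] spin -0.0023 (yaw 0.3) F [-0.3 -0.6  0.5] w 0.0912
```

Call:
carry_out(plan=[[[0.02, 0.04, 0.5], 0.0], [[0.02, 0.04, 1.0], 0.0]])

```text
t: 4.5
eef_pos: [0.5052, 0.2953, 0.1531]
eef_rot: [179.7, 0.2, 152.8]
contact_force: [-1.0, -0.2, -0.2]
gripper_width: 0.0912
```

Call:
carry_out(plan=[[[0.0, 0.0, 0.5], 0.0], [[0.0, 0.0, 0.9], 0.0], [[0.0, 0.0, 0.9], 0.0]])

```text
t: 4.8
eef_pos: [0.5003, 0.2922, 0.0574]
eef_rot: [-179.5, -0.3, 152.7]
contact_force: [-1.1, -0.1, 0.9]
gripper_width: 0.0909
```

```bash
python3 mv.py .5046 .2943 .006 153
```

```text
t 4.80 at [0.5003 0.2922 0.0574] yaw 152.75 -> shift [-0.029, 0.038, 0.514] spin -0.0021 (yaw 0.3) F [-1.1 -0.1  0.9] w 0.0909
```

Call:
carry_out(plan=[[[0.0, 0.02, 0.4], 0.0], [[0.0, 0.02, 0.51], 0.0], [[0.0, 0.02, 0.51], 0.0]])

```text
t: 5.1
eef_pos: [0.5054, 0.2962, 0.011]
eef_rot: [-180.0, -0.0, 152.7]
contact_force: [-0.0, 0.5, 0.6]
gripper_width: 0.0914
```

Call:
carry_out(plan=[[[0.0, 0.0, 0.0], 0.0], [[0.0, 0.0, 0.0], 0.0], [[0.0, 0.0, 0.0], 0.0], [[0.0, 0.0, 0.0], 0.0], [[0.0, 0.0, 0.0], 0.0], [[0.0, 0.0, 0.0], 0.0]], claw=1, squeeze=6)

```text
t: 5.7
eef_pos: [0.5067, 0.2966, 0.011]
eef_rot: [179.9, 0.1, 152.7]
contact_force: [0.4, 0.5, 2.6]
gripper_width: 0.0462
```

```bash
python3 mv.py .5259 .2833 .006 153; python3 - <<'E'
from h import *
p=manip.read_camera("top");cv2.imwrite("pics/t_pinch.png",cv2.resize(p["img"][200:310,170:330,::-1],None,fx=4,fy=4))
p=manip.read_camera("wrist");cv2.imwrite("pics/w_pinch.png",p["img"][:,:,::-1])
E
```

```text
t 5.70 at [0.5067 0.2966 0.011 ] yaw 152.72 -> shift [-0.232, -0.031, 0.050] spin -0.0023 (yaw 0.3) F [0.4 0.5 2.6] w 0.0462
```

View pics/w_pinch.png

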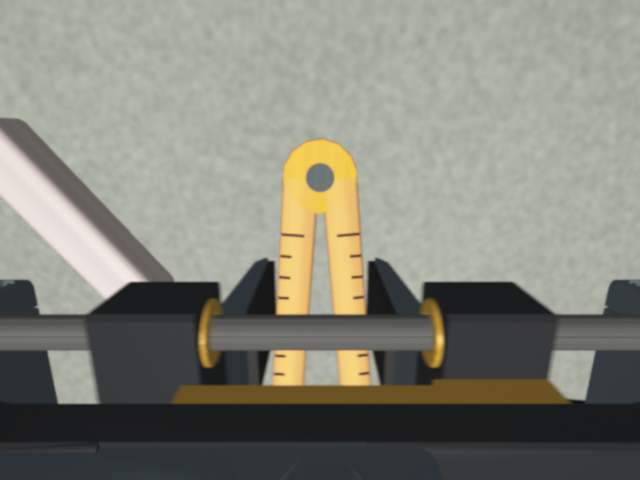

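The legs are folding symmetrically and the fingers are still closing at 46 mm. I'll keep closing.

Call:
carry_out(plan=[[[0.0, 0.0, 0.03], 0.0], [[0.0, 0.0, 0.03], 0.0], [[0.0, 0.0, 0.03], 0.0], [[0.0, 0.0, 0.03], 0.0], [[0.0, 0.0, 0.03], 0.0]], squeeze=12)

```text
t: 6.3
eef_pos: [0.5066, 0.2967, 0.0077]
eef_rot: [179.9, 0.1, 152.8]
contact_force: [0.5, 0.6, 5.7]
gripper_width: 0.0315
```

```bash
python3 - <<'E'
from h import *
print(manip.get_state())
p=manip.read_camera("wrist");cv2.imwrite("pics/w_pinch2.png",p["img"][:,:,::-1])
E
```

```text
{'t': 6.3, 'joints': array([ 29.2398,  30.6774, 102.9503,  -0.01  ,  46.2752, -33.5039]), 'joint_vel': array([ 0.0147,  0.0383,  0.0052, -0.0925,  0.1983, -0.0447]), 'joint_efforts': array([ -0.027 , -42.6901, -14.8652,   0.1517,   0.2911,   0.1249]), 'eef_pos': array([0.5066, 0.2967, 0.0077]), 'eef_rot': array([179.9231,   0.0596, 152.7506]), 'contact_force': array([0.4612, 0.5579, 5.7012]), 'wrist_torque': array([ 0.1165, -0.2769,  0.1088]), 'gripper_width': 0.0314733614878566}
```

View pics/w_pinch2.png

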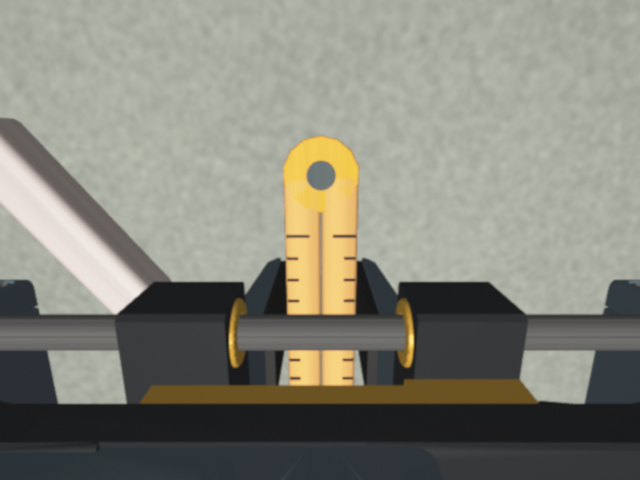

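Call:
carry_out(plan=[[[0.0, 0.0, 0.0], 0.0], [[0.0, 0.0, 0.0], 0.0], [[0.0, 0.0, 0.0], 0.0]], claw=0.45)

```text
t: 6.65
eef_pos: [0.5053, 0.296, 0.0065]
eef_rot: [-179.9, -0.1, 152.7]
contact_force: [0.8, -0.8, 0.6]
gripper_width: 0.0494
```

```bash
cat > pin.py <<'E'
from h import *
# find pin in tool frame (grey disc within brass) from wrist cam
import sys
p=manip.read_camera("wrist");img=p["img"]
hsv=cv2.cvtColor(img,cv2.COLOR_RGB2HSV)
K=p["camera_matrix"]
br=((hsv[...,0]>10)&(hsv[...,0]<30)&(hsv[...,1]>60)).astype(np.uint8)
cv2.imwrite("pics/"+sys.argv[1]+".png",img[:,:,::-1])
Q=cloud(p,p["hand_eye"])
br[(Q[...,2]<-.05)|(Q[...,2]>.1)]=0
n,l,st,c=cv2.connectedComponentsWithStats(br)
for i in np.argsort(-st[1:,4])[:3]+1:
    if st[i,4]<200: continue
    sel=l==i; q=Q[sel]; 
    m=q.mean(0);print("comp",st[i],"x",np.percentile(q[:,0],[0.5,99.5]),"y at rows:")
    for x in np.arange(.0,.2,.02):
        r=q[(abs(q[:,0]-x)<.004)]
        if len(r)>8: print("  x %.3f y %.4f..%.4f z %.4f"%(x,r[:,1].min(),r[:,1].max(),np.median(r[:,2])))
E
python3 pin.py w_open1
```

```text
comp [  285   137    77   179 11703] x [nan nan] y at rows:
  x 0.000 y -0.0145..0.0168 z -0.0122
  x 0.020 y -0.0145..0.0183 z -0.0122
  x 0.040 y -0.0144..0.0183 z -0.0122
  x 0.060 y -0.0163..0.0185 z -0.0122
comp [ 290  351   68   35 2322] x [nan nan] y at rows:
```

View pics/w_open1.png

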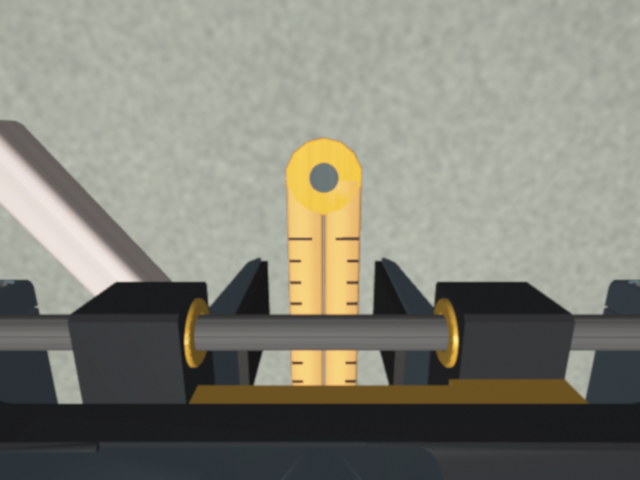

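```bash
python3 - <<'E'
from h import *
p=manip.read_camera("wrist");Q=cloud(p,p["hand_eye"]);print(Q[177,324],Q[140,324],Q[190,330])
E
```

```text
[ 0.0565  0.0013 -0.015 ] [ 0.071   0.0013 -0.0123] [ 0.0512  0.0038 -0.0143]
```

Call:
carry_out(plan=[[[-0.1, 0.01, -0.04], 0.0], [[-0.18, 0.01, -0.04], 0.0], [[-0.18, 0.01, -0.04], 0.0]])

```text
t: 7.05
eef_pos: [0.5241, 0.2885, 0.0116]
eef_rot: [179.9, 0.1, 152.7]
contact_force: [0.2, -0.3, 0.3]
gripper_width: 0.0503
```

Call:
carry_out(plan=[[[0.0, 0.0, 0.0], 0.0], [[0.0, 0.0, 0.0], 0.0], [[0.0, 0.0, 0.0], 0.0], [[0.0, 0.0, 0.0], 0.0], [[0.0, 0.0, 0.0], 0.0]], claw=1, squeeze=15)

```text
t: 7.55
eef_pos: [0.5221, 0.2888, 0.0111]
eef_rot: [-180.0, -0.0, 152.7]
contact_force: [-0.4, -0.3, 0.2]
gripper_width: 0.0308
```

```bash
python3 - <<'E'
from h import *
p=manip.read_camera("wrist");Q=cloud(p,p["hand_eye"]);cv2.imwrite("pics/w_grip.png",p["img"][:,:,::-1])
print(manip.get_state())
E
python3 mv.py .6395 -.1975 .20 138
```

```text
{'t': 7.6, 'joints': array([ 27.8516,  31.1382, 101.3069,  -0.0106,  47.5864, -34.8739]), 'joint_vel': array([ 0.1118, -0.0516,  0.0079,  0.0444,  0.0588, -0.0059]), 'joint_efforts': array([  0.19  , -47.2585, -17.6581,   0.0996,  -0.0403,  -0.0055]), 'eef_pos': array([0.5221, 0.2888, 0.0112]), 'eef_rot': array([-179.9697,   -0.0116,  152.7327]), 'contact_force': array([ 0.1072, -0.4818, -0.5704]), 'wrist_torque': array([-0.0558, -0.1063, -0.0292]), 'gripper_width': 0.03114650525584801}
t 7.60 at [0.5221 0.2888 0.0112] yaw 152.73 -> shift [-3.272, -3.785, -1.888] spin 0.1228 (yaw -14.7) F [ 0.1 -0.5 -0.6] w 0.0311
```

View pics/w_grip.png

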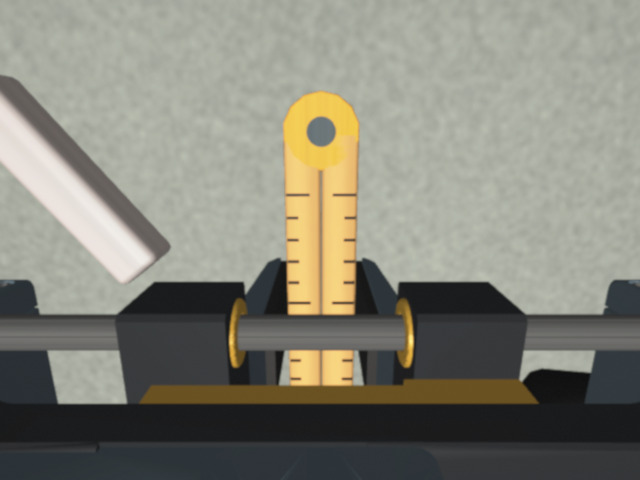

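Call:
carry_out(plan=[[[0.0, 0.0, -0.2], 0.0], [[0.0, 0.0, -0.6], 0.0], [[0.0, 0.0, -1.0], 0.0]])

```text
t: 7.9
eef_pos: [0.5215, 0.2886, 0.1113]
eef_rot: [-179.9, -0.1, 152.7]
contact_force: [1.3, 0.6, -2.2]
gripper_width: 0.0309
```

Call:
carry_out(plan=[[[-0.2, -0.2, -0.3], 0.02], [[-0.4, -0.5, -0.6], 0.04], [[-0.6, -0.8, -0.9], 0.06], [[-0.8, -1.0, -1.0], 0.06]])

```text
t: 8.3
eef_pos: [0.5484, 0.1621, 0.2146]
eef_rot: [179.8, 0.2, 145.5]
contact_force: [1.3, 0.2, -2.8]
gripper_width: 0.0312
```

```bash
python3 pin.py w_lift|head -5; python3 mv.py .6395 -.1975 .21 138
```

```text
comp [  274    91    85   225 14738] x [nan nan] y at rows:
  x 0.000 y -0.0159..0.0156 z -0.0077
  x 0.020 y -0.0218..0.0164 z -0.0076
  x 0.040 y -0.0158..0.0155 z -0.0076
  x 0.060 y -0.0157..0.0154 z -0.0076
t 8.35 at [0.5503 0.1583 0.215 ] yaw 145.39 -> shift [-2.755, -2.422, 0.050] spin 0.0616 (yaw -7.4) F [ 1.7 -4.  -0.4] w 0.0313
```

View pics/w_lift.png

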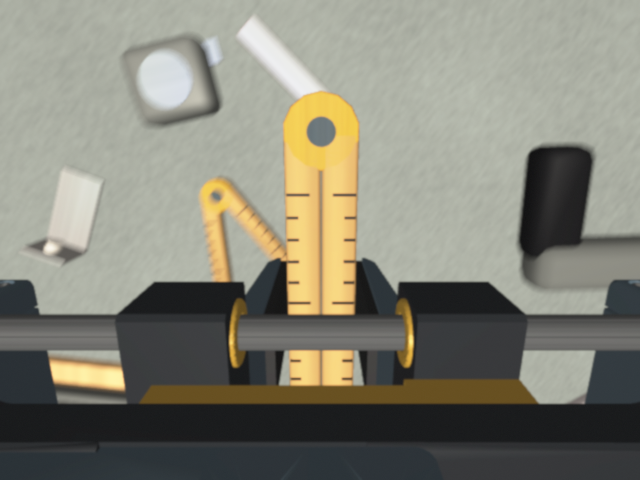

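Call:
carry_out(plan=[[[-0.35, -0.3, -0.03], 0.02], [[-0.7, -0.6, -0.05], 0.04], [[-1.0, -0.9, -0.05], 0.06]])

```text
t: 8.65
eef_pos: [0.5795, 0.0312, 0.216]
eef_rot: [180.0, 0.0, 138.3]
contact_force: [0.9, -0.5, -2.6]
gripper_width: 0.0312
```

Call:
carry_out(plan=[[[-0.35, -0.3, 0.0], 0.0], [[-0.7, -0.6, 0.0], 0.0], [[-0.9, -0.8, 0.0], 0.0]])

```text
t: 8.95
eef_pos: [0.5931, -0.0899, 0.2155]
eef_rot: [-179.9, -0.0, 138.2]
contact_force: [-0.2, 0.5, -0.9]
gripper_width: 0.031
```

```bash
python3 mv.py .6395 -.1975 .21 138
```

```text
t 8.95 at [ 0.5931 -0.0899  0.2155] yaw 138.22 -> shift [-1.063, -0.494, 0.055] spin 0.0018 (yaw -0.2) F [-0.2  0.5 -0.9] w 0.0310
```

```bash
python3 mv.py .6354 -.1934 .195 138
```

```text
t 8.95 at [ 0.5931 -0.0899  0.2155] yaw 138.22 -> shift [-1.005, -0.490, 0.205] spin 0.0018 (yaw -0.2) F [-0.2  0.5 -0.9] w 0.0310
```

Call:
carry_out(plan=[[[-0.4, -0.2, 0.0], 0.002], [[-0.8, -0.4, 0.0], 0.002], [[-1.0, -0.49, 0.1], 0.002], [[-1.0, -0.49, 0.1], 0.002]])

```text
t: 9.35
eef_pos: [0.635, -0.1924, 0.2032]
eef_rot: [-179.9, -0.2, 137.9]
contact_force: [0.2, 0.2, -2.1]
gripper_width: 0.0312
```

```bash
python3 - <<'E'
from h import *
s=manip.get_state()
p=manip.read_camera("wrist");cv2.imwrite("pics/w_case.png",p["img"][:,:,::-1])
T=toolT(s)@p["hand_eye"]
import casefit
im=p["img"][:,:,::-1].copy()
# overlay case model
c=[.612,-.2287,.092,-42.0];M=casefit.caseR(c[3])
for xs,ys,zs in casefit.BX:
    P=np.array([(x,y,zs[1]) for x,y in ((xs[0],ys[0]),(xs[1],ys[0]),(xs[1],ys[1]),(xs[0],ys[1]))])@M.T+c[:3]
    q=proj(p,P,T); cv2.polylines(im,[q.astype(np.int32)],True,(0,0,255),1)
cv2.imwrite("pics/w_case_o.png",im)
p=manip.read_camera("side");cv2.imwrite("pics/s_case.png",cv2.resize(p["img"][30:250,230:470,::-1],None,fx=3,fy=2.7))
for k in range(5): print(manip.read_camera("top")["shot"],manip.get_state()["eef_pos"])
E
python3 mv.py .6354 -.1934 .1008 138
```

```text
28 [ 0.6347 -0.1888  0.2055]
29 [ 0.6349 -0.1886  0.2061]
30 [ 0.635  -0.1886  0.2065]
31 [ 0.6351 -0.1887  0.2068]
32 [ 0.6352 -0.1888  0.2068]
t 9.70 at [ 0.6352 -0.1888  0.2068] yaw 138.17 -> shift [-0.032, -0.033, 1.060] spin 0.0014 (yaw -0.2) F [-0.4  0.  -2.1] w 0.0310
```

View pics/w_case_o.png

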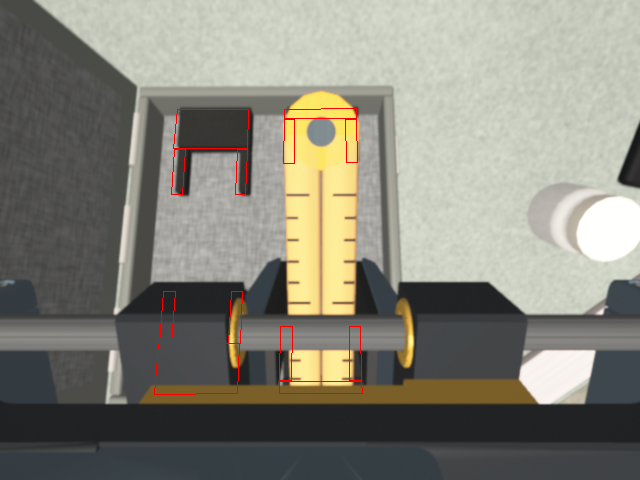

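View pics/s_case.png

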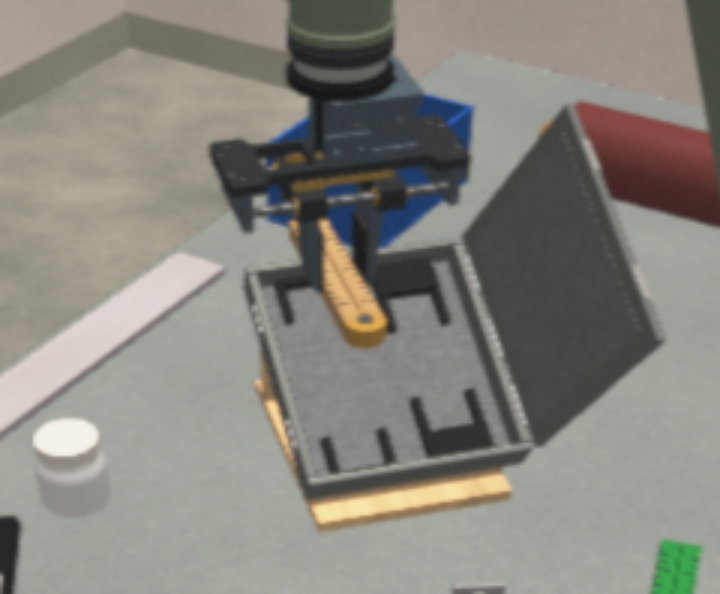

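```bash
cat > ov.py <<'E'
from h import *
import casefit,sys
s=manip.get_state()
p=manip.read_camera("wrist")
T=toolT(s)@p["hand_eye"]
im=p["img"][:,:,::-1].copy()
c=[.612,-.2287,.092,-42.0];M=casefit.caseR(c[3])
for xs,ys,zs in casefit.BX:
    P=np.array([(x,y,zs[1]) for x,y in ((xs[0],ys[0]),(xs[1],ys[0]),(xs[1],ys[1]),(xs[0],ys[1]))])@M.T+c[:3]
    q=proj(p,P,T); cv2.polylines(im,[q.astype(np.int32)],True,(0,0,255),1)
cv2.imwrite("pics/"+sys.argv[1]+".png",im)
print(s["eef_pos"],s["eef_rot"])
E
python3 ov.py w_case_o2
```

```text
[ 0.6352 -0.1888  0.2068] [179.9805   0.0236 138.1726]
```

View pics/w_case_o2.png

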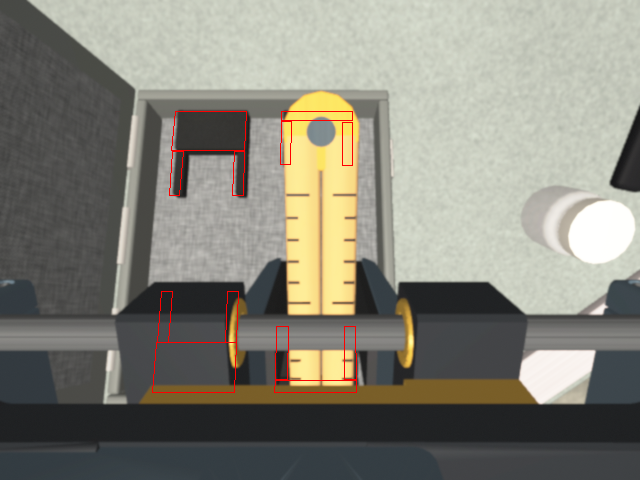

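With the settled pose, the case overlay in the wrist image matches to about 1 mm. I'll come down along the slope's normal so the uphill end touches first and the gauge pivots in the pads.

Call:
carry_out(plan=[[[0.1, -0.03, 0.3], 0.0], [[0.14, -0.03, 0.5], 0.0], [[0.14, -0.03, 0.52], 0.0], [[0.14, -0.03, 0.52], 0.0]])

```text
t: 10.15
eef_pos: [0.6231, -0.1827, 0.1546]
eef_rot: [180.0, 0.0, 138.1]
contact_force: [0.1, 0.6, -0.7]
gripper_width: 0.0307
```

```bash
python3 - <<'E'
from h import *
manip.read_camera("top");manip.read_camera("top")
E
python3 mv.py .6354 -.1934 .1008 138; python3 ov.py w_c3
```

```text
t 10.25 at [ 0.6241 -0.1832  0.1559] yaw 138.10 -> shift [-0.152, -0.000, 0.551] spin 0.0008 (yaw -0.1) F [ 0.1  0.3 -1. ] w 0.0310
[ 0.6241 -0.1832  0.1559] [179.9266   0.1727 138.0982]
```

View pics/w_c3.png

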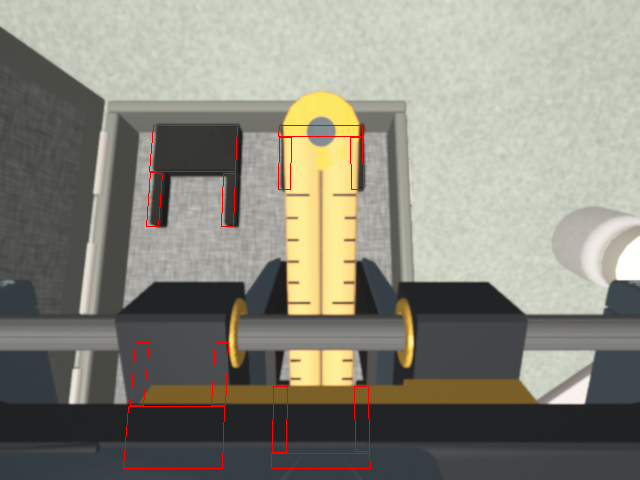

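Call:
carry_out(plan=[[[-0.02, 0.0, 0.08], 0.0], [[-0.04, 0.0, 0.14], 0.0], [[-0.05, 0.0, 0.19], 0.0], [[-0.07, 0.0, 0.24], 0.0], [[-0.08, 0.0, 0.28], 0.0]], squeeze=8)

```text
t: 10.8
eef_pos: [0.6285, -0.1882, 0.1256]
eef_rot: [-180.0, -0.1, 138.1]
contact_force: [-0.7, 0.4, -1.2]
gripper_width: 0.0313
```

```bash
python3 ov.py w_c4; python3 mv.py .6354 -.1934 .1008 138; python3 - <<'E'
from h import *
p=manip.read_camera("side");cv2.imwrite("pics/s_c4.png",cv2.resize(p["img"][30:250,230:470,::-1],None,fx=3,fy=2.7))
E
```

```text
[ 0.6285 -0.1882  0.1256] [-179.9752   -0.0672  138.0823]
t 10.85 at [ 0.6285 -0.1883  0.125 ] yaw 138.09 -> shift [-0.085, 0.008, 0.242] spin 0.0007 (yaw -0.1) F [-1.8  1.3 -1.6] w 0.0314
```

View pics/s_c4.png

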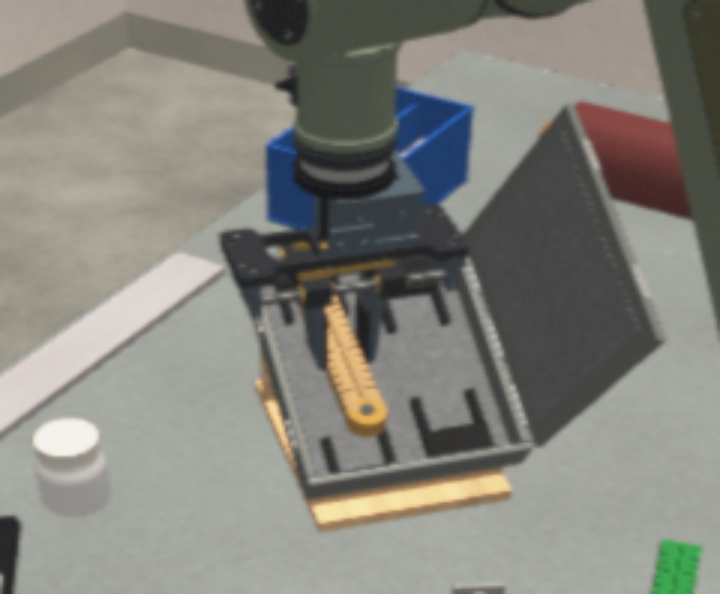

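View pics/w_c4.png

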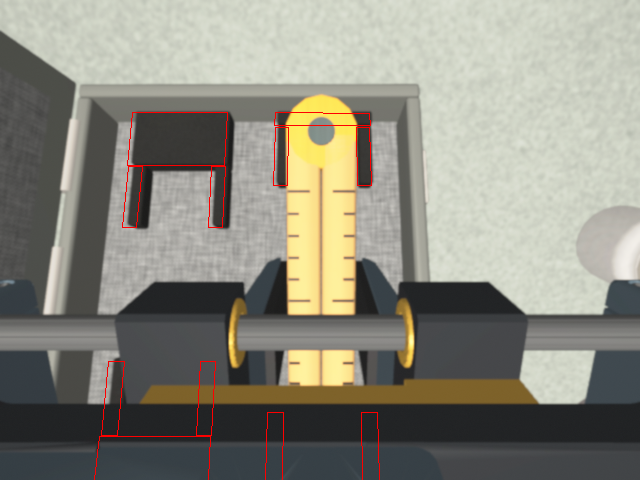

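It's pivoting in the grip with a force below 2 N and sits centred between the cheeks. I'll continue down.

Call:
carry_out(plan=[[[-0.02, 0.0, 0.06], 0.0], [[-0.04, 0.0, 0.12], 0.0], [[-0.06, 0.0, 0.18], 0.0], [[-0.08, 0.0, 0.22], 0.0], [[-0.08, 0.0, 0.22], 0.0]])

```text
t: 11.4
eef_pos: [0.6348, -0.1939, 0.1033]
eef_rot: [-180.0, -0.0, 138.1]
contact_force: [-0.5, -0.2, -2.0]
gripper_width: 0.0311
```

```bash
python3 ov.py w_c5; python3 mv.py .6354 -.1934 .1008 138; python3 - <<'E'
from h import *
p=manip.read_camera("side");cv2.imwrite("pics/s_c5.png",cv2.resize(p["img"][30:250,230:470,::-1],None,fx=3,fy=2.7))
E
```

```text
[ 0.6348 -0.1939  0.1033] [-179.9706   -0.0242  138.0779]
t 11.45 at [ 0.635  -0.1939  0.1038] yaw 138.08 -> shift [0.000, 0.007, 0.030] spin 0.0007 (yaw -0.1) F [-0.4  0.5 -1.6] w 0.0311
```

View pics/s_c5.png

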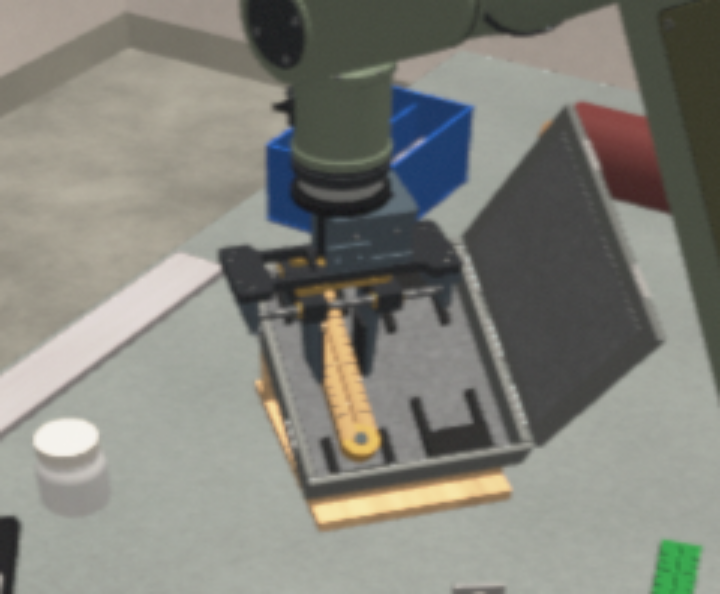

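View pics/w_c5.png

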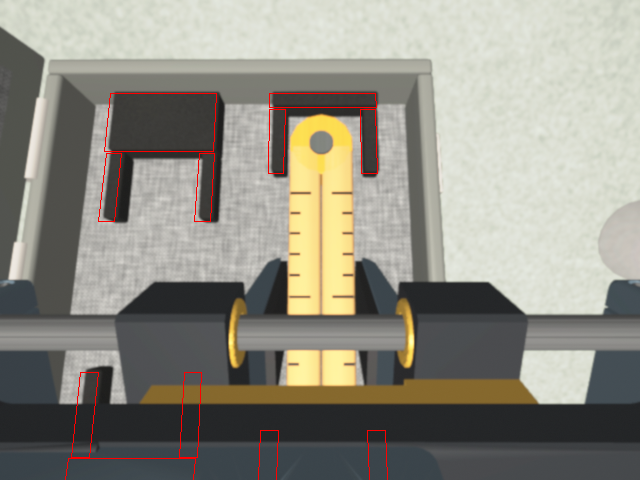

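```bash
cat > flat.py <<'E'
from h import *
import casefit,sys
# gauge top in case frame
s=manip.get_state();p=manip.read_camera("wrist");T=toolT(s)@p["hand_eye"];W=cloud(p,T)
hsv=cv2.cvtColor(p["img"],cv2.COLOR_RGB2HSV)
M=casefit.caseR(-42.);C=(W-np.array([.612,-.2287,.092]))@M
y0=float(sys.argv[1]) if len(sys.argv)>1 else .042
m=(hsv[...,0]>8)&(hsv[...,0]<30)&(hsv[...,1]>70)&(abs(C[...,1]-y0)<.035)&(abs(C[...,0])<.12)&(C[...,2]>-.005)&(C[...,2]<.09)
m&=~((C[...,2]>.05)&False)
q=C[m]
for x in np.arange(-.1,.1,.015):
    r=q[abs(q[:,0]-x)<.005]
    if len(r)>15: print("x %.3f y %.4f..%.4f  z %.4f n %d"%(x,np.percentile(r[:,1],1),np.percentile(r[:,1],99),np.median(r[:,2]),len(r)))
f=(abs(C[...,1])<.012)&(abs(C[...,0])<.06)&(abs(C[...,2])<.02); print("floor z",np.nanmedian(C[f][:,2]) if f.sum() else None, "xmin",np.nanmin(q[:,0]))
E
python3 flat.py
```

```text
x -0.100 y 0.0310..0.0533  z 0.0018 n 78
x -0.085 y 0.0276..0.0584  z 0.0195 n 685
x -0.070 y 0.0257..0.0582  z 0.0195 n 973
x -0.055 y 0.0255..0.0565  z 0.0194 n 1253
x -0.040 y 0.0257..0.0582  z 0.0194 n 1275
x -0.025 y 0.0259..0.0565  z 0.0193 n 1329
x -0.010 y 0.0254..0.0568  z 0.0193 n 1421
x 0.005 y 0.0253..0.0567  z 0.0193 n 1537
x 0.035 y 0.0246..0.0575  z 0.0192 n 1676
floor z 0.00034785218847411886 xmin -0.09965974492630061
```

The gauge is flat (top at 19.2–19.5 mm along its whole length), centred at y=0.042 and about 1 mm off the floor. I'll lower it a touch and release.

Call:
carry_out(plan=[[[0.0, 0.0, 0.01], 0.0], [[0.0, 0.0, 0.015], 0.0], [[0.0, 0.0, 0.015], 0.0]])

```text
t: 11.85
eef_pos: [0.6348, -0.1937, 0.1029]
eef_rot: [180.0, 0.0, 138.1]
contact_force: [0.3, 0.0, -1.8]
gripper_width: 0.0316
```

Call:
carry_out(plan=[[[0.0, 0.0, 0.0], 0.0], [[0.0, 0.0, 0.0], 0.0], [[0.0, 0.0, 0.0], 0.0], [[0.0, 0.0, 0.0], 0.0]], claw=0.4)

```text
t: 12.25
eef_pos: [0.6349, -0.1937, 0.103]
eef_rot: [180.0, 0.0, 138.1]
contact_force: [-0.2, 0.9, -0.4]
gripper_width: 0.0543
```

Call:
carry_out(plan=[[[0.0, 0.0, -0.1], 0.0], [[0.0, 0.0, -0.4], 0.0], [[0.0, 0.0, -0.9], 0.0], [[0.0, 0.0, -1.0], 0.0]])

```text
t: 12.65
eef_pos: [0.6377, -0.1946, 0.2102]
eef_rot: [179.7, 0.6, 138.1]
contact_force: [1.2, -0.2, 1.0]
gripper_width: 0.0549
```

```bash
python3 flat.py; python3 ov.py w_c6; python3 mv.py .5226 .0775 .25 166.5
```

```text
x -0.100 y 0.0300..0.0520  z 0.0023 n 64
x -0.085 y 0.0260..0.0581  z 0.0179 n 331
x -0.070 y 0.0257..0.0563  z 0.0179 n 433
x -0.055 y 0.0258..0.0578  z 0.0178 n 531
x -0.040 y 0.0260..0.0577  z 0.0179 n 535
x -0.025 y 0.0261..0.0567  z 0.0179 n 546
x -0.010 y 0.0255..0.0565  z 0.0179 n 569
x 0.005 y 0.0256..0.0563  z 0.0179 n 583
x 0.020 y 0.0258..0.0578  z 0.0179 n 587
x 0.035 y 0.0260..0.0568  z 0.0179 n 606
x 0.050 y 0.0261..0.0566  z 0.0179 n 641
x 0.080 y 0.0260..0.0566  z 0.0184 n 46
x 0.095 y 0.0241..0.0586  z 0.0003 n 50
floor z 0.0003181503155450094 xmin -0.09949883851911856
[ 0.6374 -0.1945  0.2095] [179.7397   0.5933 138.0847]
t 12.75 at [ 0.6362 -0.1941  0.2065] yaw 138.09 -> shift [2.660, 1.263, -0.435] spin -0.2368 (yaw 28.4) F [-0.3  0.5 -0.3] w 0.0550
```

View pics/w_c6.png

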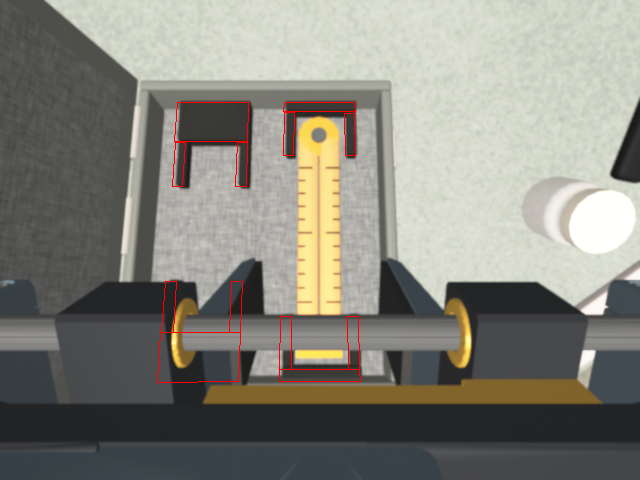

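The long gauge lies flat and centred in its bay: wrist image pin at (319,135), leg ends at (319,355). Now the short gauge.

Call:
carry_out(plan=[[[0.4, 0.2, -0.1], -0.06], [[0.8, 0.4, -0.2], -0.12], [[1.0, 0.5, -0.2], -0.18]], claw=0)

```text
t: 13.05
eef_pos: [0.5921, -0.0871, 0.2225]
eef_rot: [180.0, -0.1, 160.0]
contact_force: [0.3, -0.7, 0.4]
gripper_width: 0.0758
```

```bash
python3 mv.py .5243 .0789 .20 166.3
```

```text
t 13.05 at [ 0.5921 -0.0871  0.2225] yaw 160.05 -> shift [1.204, 1.328, 0.225] spin -0.0521 (yaw 6.3) F [ 0.3 -0.7  0.4] w 0.0758
```

Call:
carry_out(plan=[[[0.3, 0.35, 0.0], -0.02], [[0.7, 0.7, 0.0], -0.05], [[1.0, 1.0, 0.0], -0.05]])

```text
t: 13.35
eef_pos: [0.5324, 0.0403, 0.221]
eef_rot: [-179.9, -0.2, 165.7]
contact_force: [0.1, 0.0, 0.5]
gripper_width: 0.0913
```

Call:
carry_out(plan=[[[0.15, 0.28, 0.2], 0.0], [[0.15, 0.28, 0.2], 0.0], [[0.15, 0.28, 0.2], 0.0]])

```text
t: 13.65
eef_pos: [0.5261, 0.0699, 0.2014]
eef_rot: [-179.9, -0.1, 165.8]
contact_force: [0.1, 0.0, 0.2]
gripper_width: 0.0909
```

```bash
python3 - <<'E'
from h import *
manip.read_camera("top");manip.read_camera("top")
E
python3 wfit.py .4786 .090 -.538 .599 .114 w_s1; python3 mv.py .5243 .0789 .011 166.3
```

```text
pin [0.4781 0.0927] yaw,open deg [-30.4579  34.1995] mid yaw -13.358104174646785 cost 188.68212418300652 obs 4401.333333333333
t 13.80 at [0.5276 0.0687 0.2027] yaw 165.61 -> shift [0.058, 0.091, 1.917] spin -0.0057 (yaw 0.7) F [ 0.4 -0.2  0.1] w 0.0910
```

View pics/w_s1.png

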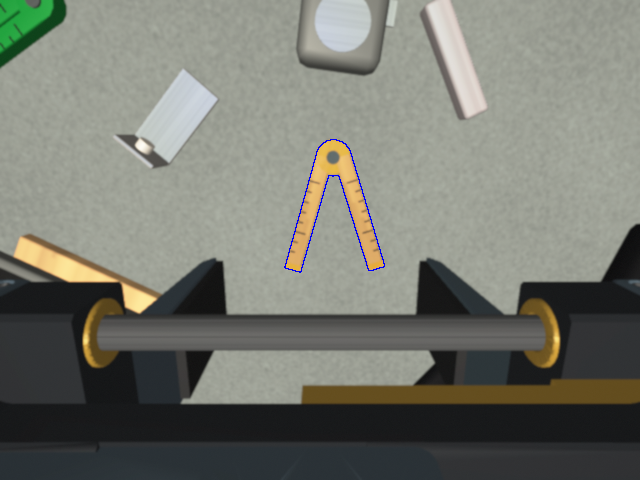

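The fit outlines the short wooden gauge exactly, with its pin at (333,157). The green look-alike is far away at top left.

```bash
python3 mv.py .5237 .0816 .008 166.6
```

```text
t 13.80 at [0.5276 0.0687 0.2027] yaw 165.61 -> shift [0.070, 0.115, 1.947] spin -0.0082 (yaw 1.0) F [ 0.4 -0.2  0.1] w 0.0910
```

Call:
carry_out(plan=[[[0.07, 0.11, 0.4], -0.008], [[0.07, 0.11, 0.9], -0.008], [[0.07, 0.11, 1.0], -0.008]])

```text
t: 14.1
eef_pos: [0.5197, 0.0807, 0.0985]
eef_rot: [-179.8, -0.5, 166.6]
contact_force: [-1.0, -0.2, -0.3]
gripper_width: 0.0913
```

Call:
carry_out(plan=[[[0.0, 0.0, 0.4], 0.0], [[0.0, 0.0, 0.8], 0.0], [[0.0, 0.0, 0.9], 0.0], [[0.0, 0.0, 0.9], 0.0]])

```text
t: 14.5
eef_pos: [0.5232, 0.0814, 0.0126]
eef_rot: [-180.0, -0.1, 166.6]
contact_force: [0.2, 0.3, 0.3]
gripper_width: 0.0911
```

```bash
python3 ov.py w_s2; python3 mv.py .5237 .0816 .009 166.6
```

```text
[0.5232 0.0814 0.0126] [-179.9558   -0.0859  166.5877]
t 14.55 at [0.5244 0.0817 0.0139] yaw 166.60 -> shift [0.006, -0.003, 0.049] spin -0.0000 (yaw 0.0) F [ 0.1 -0.4  0.6] w 0.0912
```

View pics/w_s2.png

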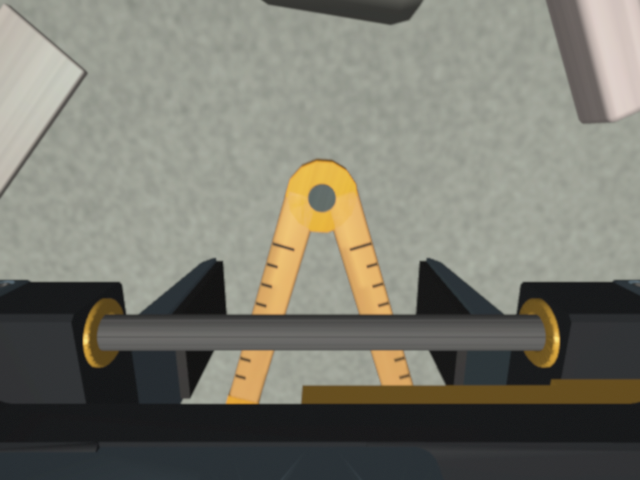

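Call:
carry_out(plan=[[[0.0, 0.0, 0.04], 0.0], [[0.0, 0.0, 0.04], 0.0], [[0.0, 0.0, 0.04], 0.0], [[0.0, 0.0, 0.04], 0.0], [[0.0, 0.0, 0.04], 0.0], [[0.0, 0.0, 0.04], 0.0], [[0.0, 0.0, 0.04], 0.0], [[0.0, 0.0, 0.04], 0.0]], claw=1, squeeze=6)

```text
t: 15.35
eef_pos: [0.5232, 0.0821, 0.0089]
eef_rot: [180.0, 0.0, 166.6]
contact_force: [0.8, -0.3, 2.2]
gripper_width: 0.0311
```

Call:
carry_out(plan=[[[0.0, 0.0, 0.0], 0.0], [[0.0, 0.0, 0.0], 0.0], [[0.0, 0.0, 0.0], 0.0], [[0.0, 0.0, 0.0], 0.0]], squeeze=12)

```text
t: 15.75
eef_pos: [0.5232, 0.0821, 0.0089]
eef_rot: [180.0, 0.0, 166.6]
contact_force: [0.5, -0.2, 4.8]
gripper_width: 0.0314
```

```bash
python3 ov.py w_s3; python3 - <<'E'
from h import *
p=manip.read_camera("wrist");Q=cloud(p,p["hand_eye"]);print(Q[170:215:5,321])
E
```

```text
[0.5232 0.0821 0.0089] [179.9941   0.0242 166.6432]
[[ 0.0592  0.0002 -0.0135]
 [ 0.0571  0.0002 -0.0132]
 [ 0.055   0.0002 -0.012 ]
 [ 0.0528  0.0002 -0.0113]
 [ 0.0508  0.0002 -0.0116]
 [ 0.0486  0.0002 -0.0108]
 [ 0.0461  0.0002 -0.0088]
 [ 0.044   0.0002 -0.0089]
 [ 0.042   0.0002 -0.01  ]]
```

View pics/w_s3.png

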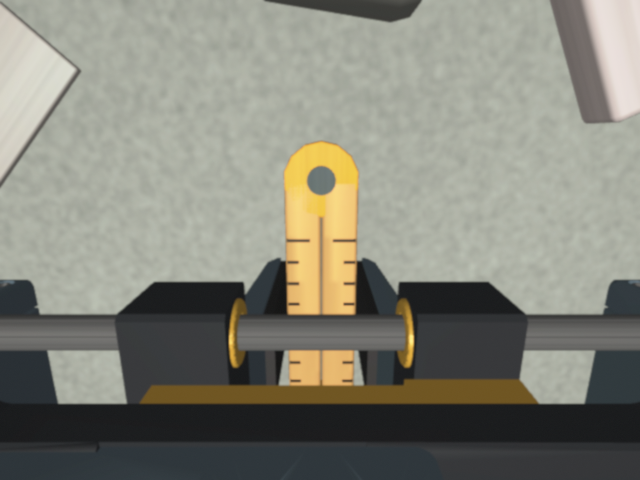

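Call:
carry_out(plan=[[[0.0, 0.0, 0.0], 0.0], [[0.0, 0.0, 0.0], 0.0], [[0.06, 0.0, -0.02], 0.0], [[0.06, 0.0, -0.02], 0.0]], claw=0.5)

```text
t: 16.25
eef_pos: [0.5157, 0.0835, 0.0105]
eef_rot: [-180.0, -0.1, 166.7]
contact_force: [0.2, -0.2, -0.3]
gripper_width: 0.0458
```

```bash
python3 ov.py w_s4; python3 - <<'E'
from h import *
p=manip.read_camera("wrist");Q=cloud(p,p["hand_eye"]);print(Q[150:300:15,321])
E
```

```text
[0.5157 0.0835 0.0105] [-179.9573   -0.1112  166.6527]
[[ 0.0663  0.0002  0.0096]
 [ 0.0607  0.0002 -0.0072]
 [ 0.0545  0.0002 -0.008 ]
 [    nan     nan     nan]
 [ 0.0421  0.0002 -0.0104]
 [ 0.0352  0.0002 -0.0087]
 [ 0.0238  0.0002  0.0083]
 [ 0.0159  0.0002  0.0094]
 [ 0.0085  0.0002  0.008 ]
 [ 0.0003  0.0002  0.0087]]
```

View pics/w_s4.png

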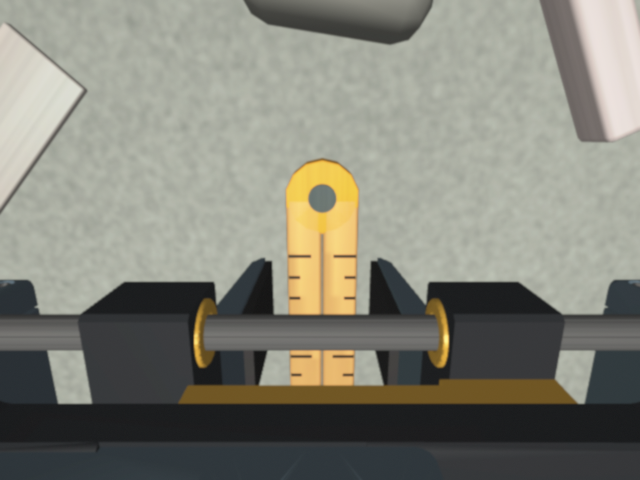

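Call:
carry_out(plan=[[[-0.02, 0.0, 0.0], 0.0], [[-0.02, 0.0, 0.0], 0.0], [[-0.02, 0.0, 0.0], 0.0], [[-0.02, 0.0, 0.0], 0.0], [[-0.02, 0.0, 0.0], 0.0]], claw=1, squeeze=15)

```text
t: 16.85
eef_pos: [0.5195, 0.083, 0.0108]
eef_rot: [180.0, 0.0, 166.6]
contact_force: [0.6, -0.2, 0.8]
gripper_width: 0.031
```

Call:
carry_out(plan=[[[0.0, 0.0, -0.2], 0.0], [[0.0, 0.0, -0.6], 0.0], [[0.0, 0.0, -1.0], 0.0], [[0.0, 0.0, -1.0], 0.0]])

```text
t: 17.25
eef_pos: [0.5225, 0.0835, 0.1157]
eef_rot: [179.8, 0.6, 166.6]
contact_force: [-0.0, 0.4, -1.0]
gripper_width: 0.0312
```

```bash
python3 pin.py w_s5|head -6; python3 mv.py .6 -.23 .235 138
python3 - <<'E'
from h import *
# lid geometry
import casefit
M=casefit.caseR(-42.);o=np.array([.612,-.2287,.092])
for n in ("top","side"):
    p=manip.read_camera(n);C=(cloud(p)-o)@M
    m=(C[...,0]>-.1)&(C[...,0]<.1)&(C[...,1]<-.09)&(C[...,1]>-.2)&(C[...,2]>.05)&(C[...,2]<.22)
    q=C[m];
    if len(q)<50: continue
    A=np.polyfit(q[:,2],q[:,1],1); print(n,len(q),"y=%.3f*z%+.4f"%tuple(A),"lid angle",np.pi/2+np.arctan(-A[0]), np.percentile(q[:,1],[1,99]),np.percentile(q[:,2],[1,99]))
E
```

```text
comp [  284   150    74   165 10515] x [nan nan] y at rows:
  x 0.000 y -0.0158..0.0158 z -0.0080
  x 0.020 y -0.0164..0.0168 z -0.0080
  x 0.040 y -0.0155..0.0156 z -0.0080
  x 0.060 y -0.0146..0.0146 z -0.0079
comp [ 289  351   65   36 2221] x [nan nan] y at rows:
t 17.30 at [0.5206 0.0832 0.113 ] yaw 166.64 -> shift [-1.497, -2.864, -1.220] spin 0.2387 (yaw -28.6) F [ 0.2 -0.6 -2.4] w 0.0311
top 2938 y=-0.238*z-0.0872 lid angle 1.8040384969577987 [-0.1434 -0.1002] [0.053  0.2165]
side 3293 y=-0.233*z-0.0866 lid angle 1.800107818072483 [-0.1419 -0.0986] [0.0515 0.2166]
```

View pics/w_s5.png

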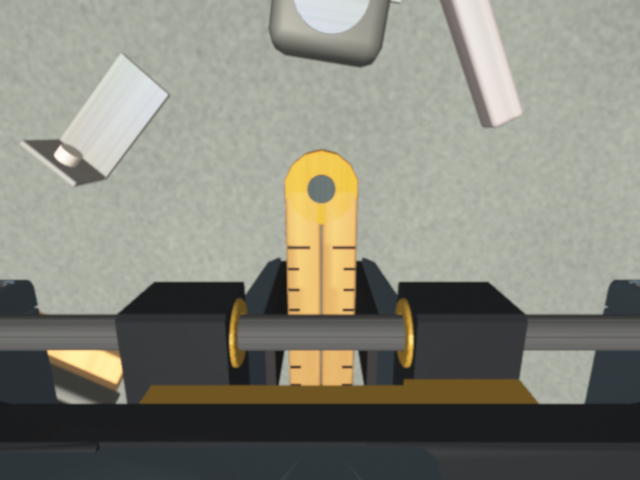

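The short gauge is held level. The lid is at 1.80 rad, so the gripper can only get to about y=-0.022 in the case frame; the bay is at -0.042. My plan is to set the gauge pitched on the left cheeks, then push it right into the bay with closed fingers.

```bash
cat > cmv.py <<'E'
import sys
from mv import *
import casefit
M=casefit.caseR(-42.);o=np.array([.612,-.2287,.092])
c=np.array(list(map(float,sys.argv[1:4]))); yaw=float(sys.argv[4]) if len(sys.argv)>4 else 138
P=o+M@c
s=manip.get_state(); print("tcp in case now",((s["eef_pos"]-o)@M).round(4),"target world",P.round(4)); mv(*P,yaw)
E
python3 cmv.py -.0017 -.023 .11; python3 cmv.py -.0017 -.020 .066
```

```text
tcp in case now [-0.2423  0.1686  0.1381] target world [ 0.5596 -0.2125  0.1901]
t 17.40 at [0.518  0.0829 0.1099] yaw 166.64 -> shift [-1.088, -2.777, -0.803] spin 0.2387 (yaw -28.6) F [-0.9  0.7 -2. ] w 0.0309
tcp in case now [-0.2423  0.1686  0.1381] target world [ 0.576  -0.2232  0.1506]
t 17.40 at [0.518  0.0829 0.1099] yaw 166.64 -> shift [-1.271, -2.844, -0.407] spin 0.2387 (yaw -28.6) F [-0.9  0.7 -2. ] w 0.0309
```

Call:
carry_out(plan=[[[-0.1, -0.1, -0.4], 0.04], [[-0.3, -0.4, -0.7], 0.1], [[-0.5, -0.7, -1.0], 0.16], [[-0.6, -1.0, -1.0], 0.22], [[-0.6, -1.0, -1.0], 0.238]])

```text
t: 17.9
eef_pos: [0.5543, -0.0316, 0.2093]
eef_rot: [-179.8, -0.0, 137.7]
contact_force: [-0.6, 0.6, -1.4]
gripper_width: 0.0314
```

```bash
python3 cmv.py -.0017 -.015 .11
```

```text
tcp in case now [-0.1057  0.1079  0.1821] target world [ 0.565  -0.2066  0.1901]
t 17.90 at [ 0.5543 -0.0316  0.2093] yaw 137.71 -> shift [-1.257, -1.222, 0.192] spin -0.0024 (yaw 0.3) F [-0.6  0.6 -1.4] w 0.0314
```

Call:
carry_out(plan=[[[-0.35, -0.35, 0.0], -0.002], [[-0.7, -0.7, 0.0], -0.002], [[-1.0, -0.97, 0.0], -0.002], [[-1.0, -0.97, 0.0], -0.002]])

```text
t: 18.3
eef_pos: [0.5632, -0.1716, 0.2078]
eef_rot: [-179.8, -0.1, 138.0]
contact_force: [1.1, 1.0, -2.9]
gripper_width: 0.0311
```

```bash
python3 - <<'E'
from h import *
manip.read_camera("top");manip.read_camera("top")
E
python3 ov.py w_t1;python3 cmv.py -.0017 -.02 .09
```

```text
[ 0.5629 -0.1674  0.2083] [-179.9113   -0.2796  138.203 ]
tcp in case now [-0.0189  0.0134  0.1391] target world [ 0.5682 -0.2161  0.1721]
t 18.45 at [ 0.5631 -0.1665  0.2087] yaw 138.29 -> shift [-0.368, -0.336, 0.366] spin 0.0024 (yaw -0.3) F [ 0.   0.4 -1.3] w 0.0311
```

View pics/w_t1.png

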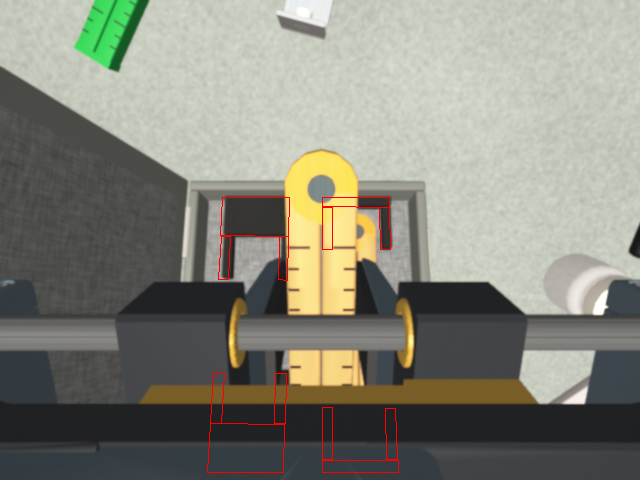

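Call:
carry_out(plan=[[[-0.15, -0.15, 0.15], 0.0], [[-0.3, -0.3, 0.3], 0.0], [[-0.37, -0.34, 0.37], 0.0], [[-0.37, -0.34, 0.37], 0.0]])

```text
t: 18.85
eef_pos: [0.5685, -0.2163, 0.1721]
eef_rot: [-180.0, -0.2, 138.3]
contact_force: [0.4, -0.1, -1.6]
gripper_width: 0.0308
```

```bash
python3 - <<'E'
from h import *
manip.read_camera("top")
E
python3 ov.py w_t2;python3 cmv.py -.0017 -.022 .05;python3 cmv.py -.0017 -.022 .0236
```

```text
[ 0.5689 -0.2159  0.1731] [179.9985  -0.1193 138.3488]
tcp in case now [-0.0004 -0.0191  0.0913] target world [ 0.5799 -0.2294  0.1362]
t 18.95 at [ 0.5692 -0.2158  0.1739] yaw 138.37 -> shift [-0.169, -0.030, 0.377] spin 0.0031 (yaw -0.4) F [-0.   0.9 -1. ] w 0.0312
tcp in case now [-0.0004 -0.0191  0.0913] target world [ 0.5885 -0.2371  0.1125]
t 18.95 at [ 0.5692 -0.2158  0.1739] yaw 138.37 -> shift [-0.285, -0.031, 0.614] spin 0.0031 (yaw -0.4) F [-0.   0.9 -1. ] w 0.0312
```

View pics/w_t2.png

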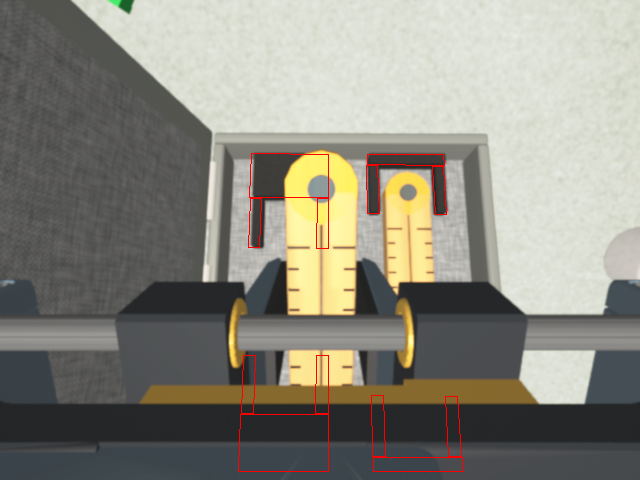

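Call:
carry_out(plan=[[[-0.09, -0.03, 0.2], 0.0], [[-0.16, -0.03, 0.35], 0.003], [[-0.18, -0.03, 0.4], 0.003], [[-0.2, -0.03, 0.44], 0.003], [[-0.21, -0.03, 0.48], 0.003]], squeeze=8)

```text
t: 19.45
eef_pos: [0.5827, -0.2327, 0.126]
eef_rot: [180.0, -0.0, 138.0]
contact_force: [-1.6, 1.5, 0.2]
gripper_width: 0.0314
```

```bash
python3 ov.py w_t3;python3 cmv.py -.0017 -.022 .0236; python3 - <<'E'
from h import *
p=manip.read_camera("side");cv2.imwrite("pics/s_t3.png",cv2.resize(p["img"][30:250,230:470,::-1],None,fx=3,fy=2.7))
E
```

```text
[ 0.5827 -0.2327  0.126 ] [179.992   -0.0364 137.9848]
tcp in case now [-0.0024 -0.0228  0.0383] target world [ 0.5885 -0.2371  0.1125]
t 19.50 at [ 0.5827 -0.233   0.1254] yaw 137.98 -> shift [-0.070, 0.008, 0.129] spin -0.0002 (yaw 0.0) F [-0.9  1.8 -0.8] w 0.0315
```

View pics/s_t3.png

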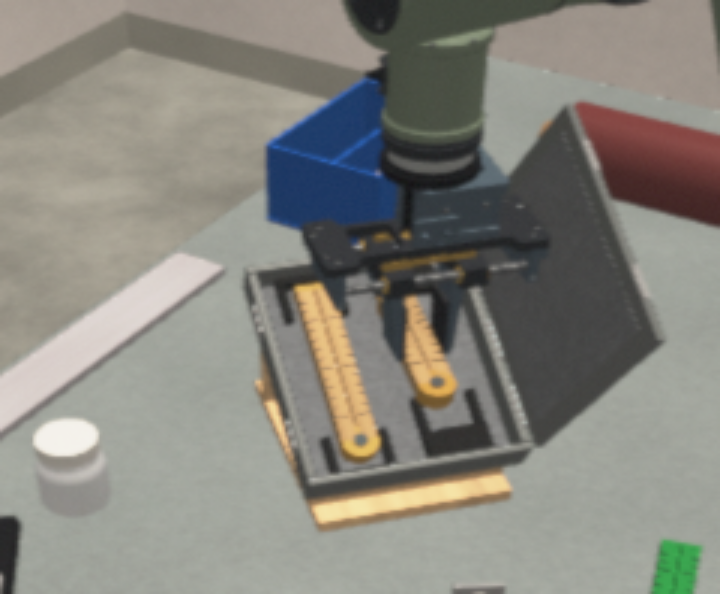

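Call:
carry_out(plan=[[[-0.02, 0.0, 0.04], 0.0], [[-0.04, 0.0, 0.08], 0.0], [[-0.06, 0.0, 0.11], 0.0], [[-0.07, 0.0, 0.13], 0.0], [[-0.07, 0.0, 0.13], 0.0]])

```text
t: 20.05
eef_pos: [0.5885, -0.2382, 0.1126]
eef_rot: [180.0, 0.1, 138.0]
contact_force: [0.6, 1.3, -1.4]
gripper_width: 0.0312
```

```bash
python3 ov.py w_t4;python3 cmv.py -.0017 -.022 .0236; python3 flat.py -.022
```

```text
[ 0.5885 -0.2382  0.1126] [179.9732   0.0528 137.9567]
tcp in case now [-0.0008 -0.0228  0.0234] target world [ 0.5885 -0.2371  0.1125]
t 20.10 at [ 0.5885 -0.2383  0.1127] yaw 137.96 -> shift [0.009, 0.008, 0.002] spin -0.0004 (yaw 0.0) F [ 1.3  0.4 -2. ] w 0.0315
x -0.070 y -0.0399..-0.0045  z 0.0146 n 210
x -0.055 y -0.0383..-0.0046  z 0.0302 n 883
x -0.040 y -0.0381..-0.0078  z 0.0301 n 1300
x -0.025 y -0.0380..-0.0075  z 0.0301 n 1339
x -0.010 y -0.0386..-0.0073  z 0.0301 n 1429
x 0.005 y -0.0388..-0.0073  z 0.0302 n 1488
x 0.035 y -0.0389..-0.0073  z 0.0302 n 1668
floor z 0.0003708475531227055 xmin -0.07717637216567887
```

View pics/w_t4.png

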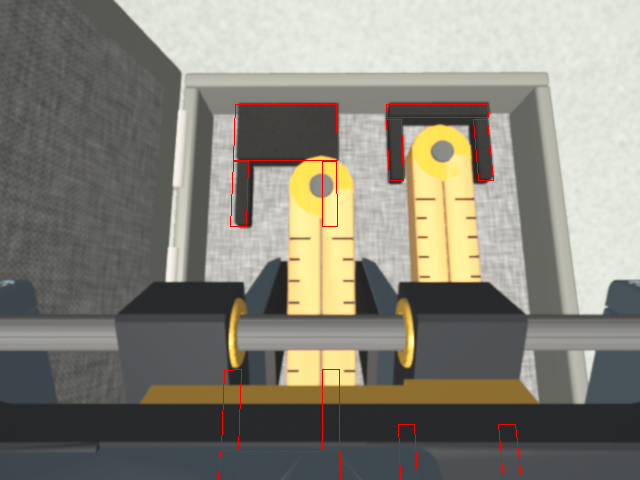

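Call:
carry_out(plan=[[[0.0, -0.02, 0.0], 0.0], [[0.0, -0.04, 0.0], 0.0], [[0.0, -0.045, 0.0], 0.0]])

```text
t: 20.45
eef_pos: [0.5853, -0.2415, 0.1129]
eef_rot: [180.0, 0.1, 138.0]
contact_force: [2.7, 2.7, -1.6]
gripper_width: 0.0313
```

```bash
python3 cmv.py -.0017 -.022 .0236; python3 flat.py -.027 | head -4; python3 ov.py w_t5
```

```text
tcp in case now [-0.001  -0.0274  0.0238] target world [ 0.5885 -0.2371  0.1125]
t 20.45 at [ 0.5853 -0.2415  0.1129] yaw 137.97 -> shift [0.006, 0.054, 0.005] spin -0.0002 (yaw 0.0) F [ 2.7  2.7 -1.6] w 0.0313
x -0.070 y -0.0439..-0.0094  z 0.0146 n 229
x -0.055 y -0.0429..-0.0091  z 0.0306 n 882
x -0.040 y -0.0427..-0.0123  z 0.0305 n 1300
x -0.025 y -0.0425..-0.0121  z 0.0305 n 1359
[ 0.5852 -0.2414  0.1129] [179.9707   0.0504 137.9699]
```

View pics/w_t5.png

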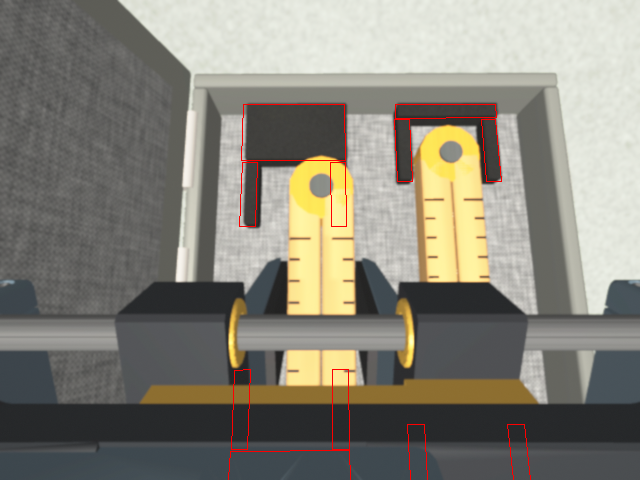

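Call:
carry_out(plan=[[[0.0, 0.0, 0.0], 0.0], [[0.0, 0.0, 0.0], 0.0], [[0.0, 0.0, 0.0], 0.0], [[0.0, 0.0, 0.0], 0.0]], claw=0.5)

```text
t: 20.95
eef_pos: [0.5851, -0.2415, 0.1131]
eef_rot: [180.0, 0.0, 138.0]
contact_force: [2.3, 2.4, -0.2]
gripper_width: 0.0456
```

```bash
python3 flat.py -.027; python3 ov.py w_t6; python3 - <<'E'
from h import *
p=manip.read_camera("side");cv2.imwrite("pics/s_t6.png",cv2.resize(p["img"][30:250,230:470,::-1],None,fx=3,fy=2.7))
E
```

```text
x -0.070 y -0.0482..-0.0178  z 0.0200 n 232
x -0.055 y -0.0490..-0.0134  z 0.0258 n 918
x -0.040 y -0.0487..-0.0136  z 0.0243 n 1311
x -0.025 y -0.0485..-0.0143  z 0.0244 n 1367
x -0.010 y -0.0486..-0.0145  z 0.0244 n 1426
x 0.005 y -0.0485..-0.0142  z 0.0243 n 1379
x 0.035 y -0.0510..-0.0038  z 0.0246 n 1712
floor z 0.00038776382384003423 xmin -0.07424997432215767
[ 0.5851 -0.2414  0.113 ] [179.9927   0.0355 137.9696]
```

View pics/w_t6.png

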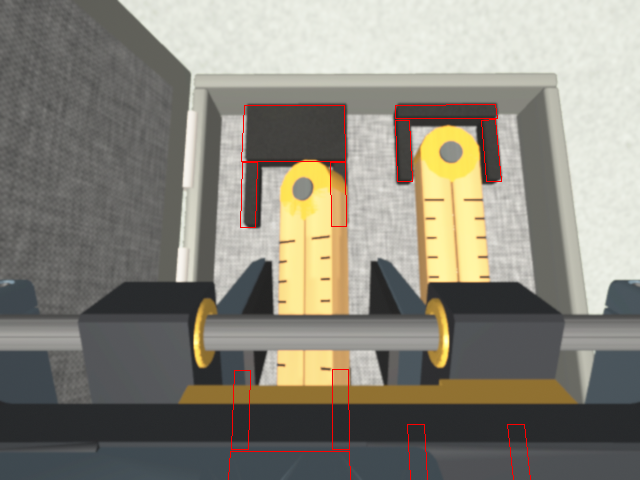

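View pics/s_t6.png

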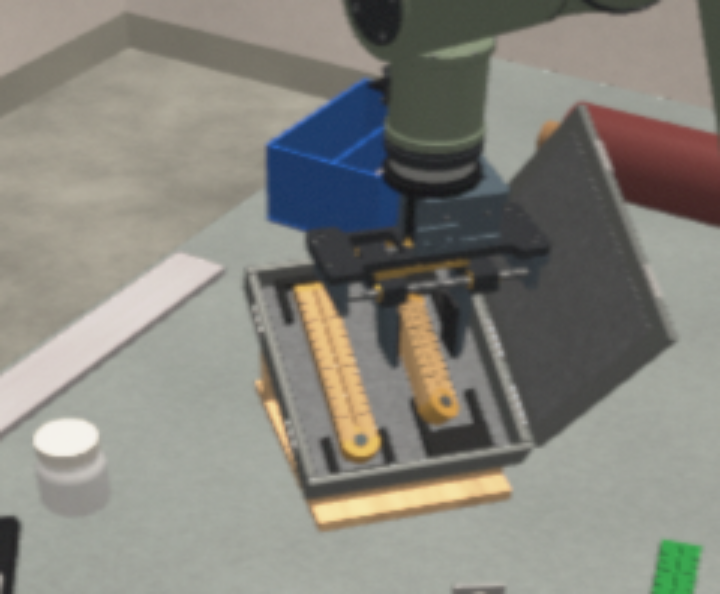

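It tipped into the bay as intended: left edge on the cheeks, right edge down. Next I'll raise, close the fingers, go to its left side and push it right.

Call:
carry_out(plan=[[[0.0, 0.03, -0.1], 0.0], [[0.0, 0.05, -0.4], 0.0], [[0.0, 0.15, -0.6], 0.0], [[0.0, 0.3, -0.6], 0.0], [[0.0, 0.3, -0.6], 0.0]], claw=1)

```text
t: 21.6
eef_pos: [0.6058, -0.218, 0.173]
eef_rot: [180.0, 0.0, 138.0]
contact_force: [0.4, 0.1, 0.7]
gripper_width: 0.0086
```

```bash
python3 - <<'E'
from h import *
manip.read_camera("top");manip.read_camera("top");manip.read_camera("top");manip.read_camera("top")
E
python3 flat.py -.027; python3 ov.py w_t7; python3 cmv.py 0 .005 .011; python3 - <<'E'
from h import *
p=manip.read_camera("side");cv2.imwrite("pics/s_t7.png",cv2.resize(p["img"][30:250,230:470,::-1],None,fx=3,fy=2.7))
E
```

```text
x -0.070 y -0.0502..-0.0178  z 0.0139 n 162
x -0.055 y -0.0487..-0.0132  z 0.0255 n 583
x -0.040 y -0.0487..-0.0137  z 0.0241 n 799
x -0.025 y -0.0484..-0.0145  z 0.0242 n 797
x -0.010 y -0.0483..-0.0143  z 0.0242 n 824
x 0.005 y -0.0484..-0.0142  z 0.0245 n 854
floor z 0.00036259116849128944 xmin -0.07447036782531148
[ 0.6041 -0.2191  0.1715] [-179.9205   -0.1314  137.9536]
tcp in case now [0.0241 0.0018 0.077 ] target world [ 0.6118 -0.2218  0.1019]
t 21.90 at [ 0.6043 -0.2193  0.1717] yaw 137.94 -> shift [-0.072, 0.032, 0.699] spin -0.0005 (yaw 0.1) F [-0.1  0.5  0.7] w 0.0006
```

View pics/w_t7.png

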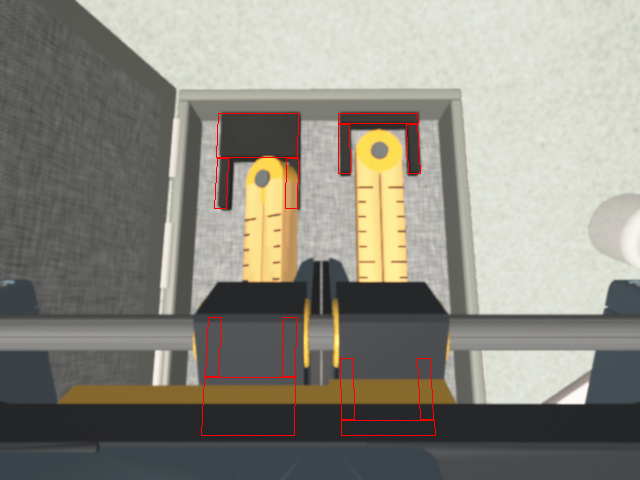

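View pics/s_t7.png

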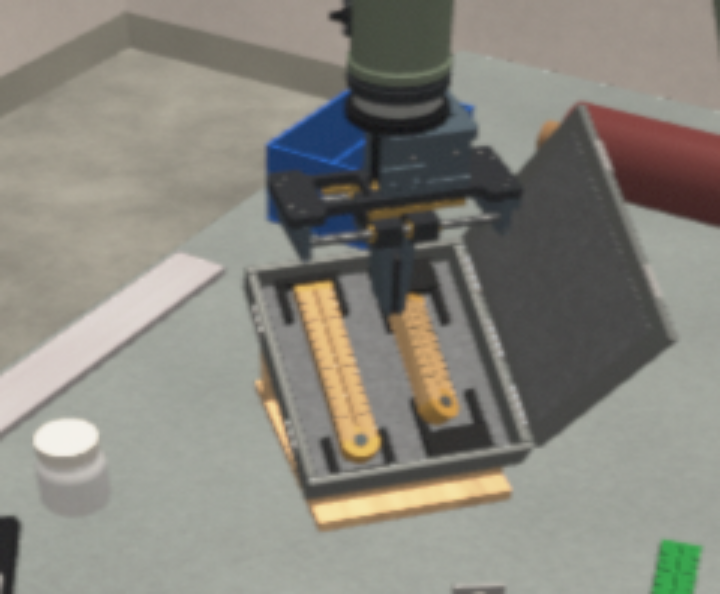

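Call:
carry_out(plan=[[[-0.03, 0.03, 0.3], 0.0], [[-0.07, 0.03, 0.6], 0.0], [[-0.07, 0.03, 0.68], 0.0], [[-0.07, 0.03, 0.68], 0.0], [[-0.07, 0.03, 0.68], 0.0]])

```text
t: 22.45
eef_pos: [0.6128, -0.2219, 0.1059]
eef_rot: [180.0, 0.1, 138.0]
contact_force: [0.5, 0.4, 0.5]
gripper_width: 0.0007
```

```bash
python3 cmv.py 0 -.008 .011; python3 ov.py w_t8
```

```text
tcp in case now [0.0025 0.0056 0.0142] target world [ 0.6031 -0.2314  0.1019]
t 22.45 at [ 0.6128 -0.2219  0.1059] yaw 137.95 -> shift [0.008, -0.136, 0.040] spin -0.0004 (yaw 0.0) F [0.5 0.4 0.5] w 0.0007
[ 0.6128 -0.2219  0.1059] [179.9687   0.0887 137.9507]
```

View pics/w_t8.png

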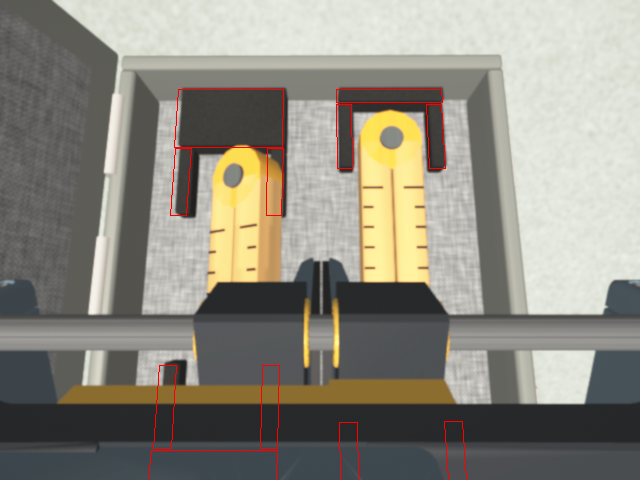

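Finger is between the gauges and clear of both. I'll lower 3 mm and push right.

Call:
carry_out(plan=[[[0.01, 0.0, 0.03], 0.0], [[0.01, -0.05, 0.03], 0.0], [[0.01, -0.09, 0.03], 0.0], [[0.01, -0.12, 0.03], 0.0], [[0.01, -0.15, 0.03], 0.0], [[0.01, -0.16, 0.03], 0.0]])

```text
t: 23.1
eef_pos: [0.6005, -0.233, 0.1018]
eef_rot: [180.0, -0.0, 137.9]
contact_force: [0.3, 1.0, 0.4]
gripper_width: 0.0008
```

```bash
python3 cmv.py 0 -.0125 .011; python3 flat.py -.035; python3 ov.py w_t9
```

```text
tcp in case now [-0.0008 -0.0109  0.0113] target world [ 0.6001 -0.2348  0.1019]
t 23.10 at [ 0.6005 -0.233   0.1018] yaw 137.94 -> shift [-0.009, -0.016, -0.001] spin -0.0005 (yaw 0.1) F [0.3 1.  0.4] w 0.0008
x -0.070 y -0.0523..-0.0195  z 0.0219 n 396
x -0.055 y -0.0514..-0.0161  z 0.0256 n 1079
x -0.040 y -0.0521..-0.0176  z 0.0240 n 1500
x -0.025 y -0.0531..-0.0190  z 0.0244 n 1540
x -0.010 y -0.0541..-0.0212  z 0.0251 n 1488
x 0.005 y -0.0157..-0.0070  z 0.0660 n 28
x 0.020 y -0.0147..-0.0075  z 0.0733 n 16
x 0.035 y -0.0147..-0.0077  z 0.0579 n 23
floor z 0.0003905194265170404 xmin -0.07642765976896936
[ 0.6005 -0.233   0.1018] [-179.999    -0.0012  137.9429]
```

View pics/w_t9.png

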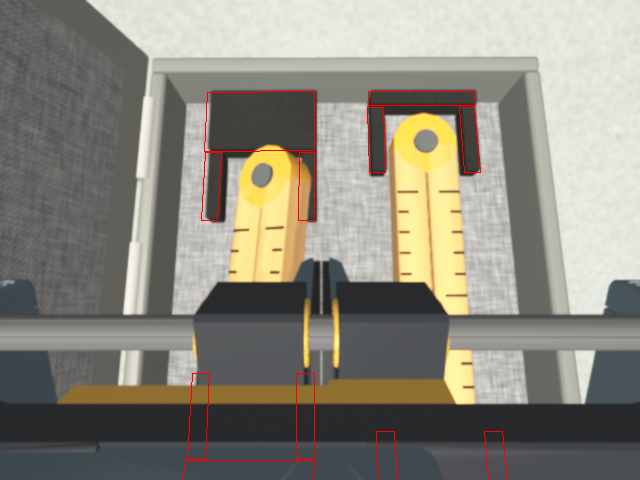

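Call:
carry_out(plan=[[[0.0, 0.04, 0.0], 0.0], [[0.15, 0.06, 0.07], 0.0], [[0.3, 0.06, 0.14], 0.0], [[0.3, 0.06, 0.14], 0.0], [[0.3, 0.06, 0.14], 0.0]])

```text
t: 23.7
eef_pos: [0.5832, -0.2083, 0.0881]
eef_rot: [180.0, 0.1, 138.0]
contact_force: [0.1, -0.4, -0.2]
gripper_width: 0.0006
```

```bash
python3 cmv.py -.03 -.0125 .011; python3 ov.py w_t10;python3 flat.py -.035
```

```text
tcp in case now [-0.0332 -0.0042  0.0119] target world [ 0.58   -0.2167  0.0887]
t 23.70 at [ 0.5832 -0.2083  0.0881] yaw 138.00 -> shift [-0.033, -0.083, -0.006] spin -0.0000 (yaw 0.0) F [ 0.1 -0.4 -0.2] w 0.0006
[ 0.5832 -0.2083  0.0881] [179.9936   0.0679 137.9979]
x -0.070 y -0.0484..-0.0196  z 0.0217 n 511
x -0.055 y -0.0511..-0.0158  z 0.0250 n 1206
x -0.040 y -0.0516..-0.0171  z 0.0242 n 1317
x -0.025 y -0.0090..-0.0002  z 0.0658 n 26
x -0.010 y -0.0080..-0.0008  z 0.0734 n 17
x 0.005 y -0.0079..-0.0018  z 0.0583 n 19
floor z 0.00039283240959245524 xmin -0.0747383414652432
```

View pics/w_t10.png

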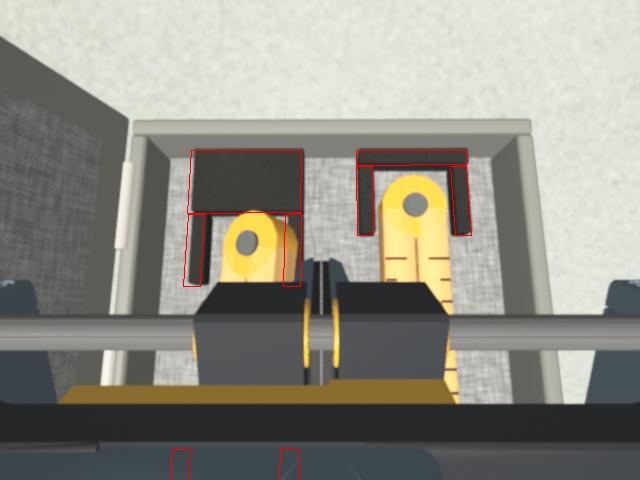

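Call:
carry_out(plan=[[[-0.04, -0.03, -0.03], 0.0], [[-0.04, -0.06, -0.03], 0.0], [[-0.04, -0.08, -0.03], 0.0], [[-0.04, -0.1, -0.03], 0.0], [[-0.04, -0.11, -0.03], 0.0]])

```text
t: 24.3
eef_pos: [0.5777, -0.219, 0.0906]
eef_rot: [180.0, -0.0, 137.9]
contact_force: [0.8, 1.5, -0.0]
gripper_width: 0.0008
```

```bash
python3 cmv.py -.03 -.0125 .011; python3 ov.py w_t11;python3 flat.py -.035
```

```text
tcp in case now [-0.0293 -0.0157  0.0128] target world [ 0.58   -0.2167  0.0887]
t 24.30 at [ 0.5777 -0.219   0.0906] yaw 137.94 -> shift [-0.002, 0.032, 0.019] spin -0.0005 (yaw 0.1) F [ 0.8  1.5 -0. ] w 0.0008
[ 0.5777 -0.219   0.0906] [179.9969  -0.0429 137.9434]
x -0.070 y -0.0612..-0.0280  z 0.0224 n 698
x -0.055 y -0.0614..-0.0250  z 0.0248 n 1244
x -0.040 y -0.0606..-0.0262  z 0.0240 n 1548
x -0.025 y -0.0207..-0.0119  z 0.0663 n 21
x 0.005 y -0.0196..-0.0125  z 0.0595 n 25
floor z 0.0004131276659810541 xmin -0.0766153537711239
```

View pics/w_t11.png

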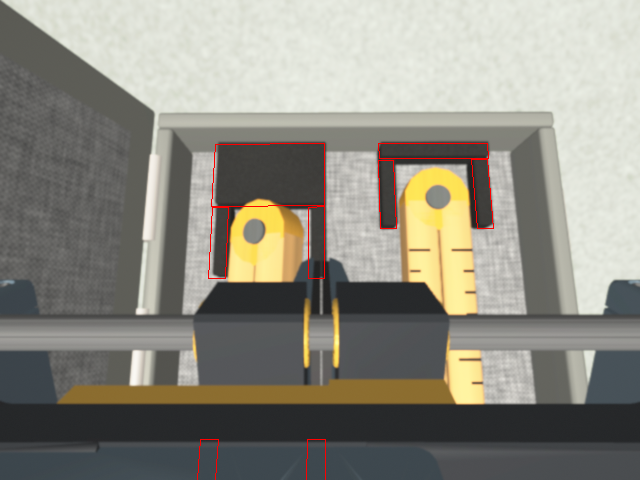

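Call:
carry_out(plan=[[[0.0, 0.03, 0.0], 0.0], [[0.0, 0.08, -0.4], 0.0], [[0.2, 0.2, -0.9], 0.0], [[0.2, 0.2, -1.0], 0.0], [[0.2, 0.2, -1.0], 0.0]])

```text
t: 24.9
eef_pos: [0.5784, -0.1909, 0.1942]
eef_rot: [179.9, 0.4, 138.0]
contact_force: [-0.0, -0.2, -0.8]
gripper_width: 0.0008
```

```bash
python3 - <<'E'
from h import *
manip.read_camera("top")
E
python3 cmv.py 0.02 -.03 .05; python3 ov.py w_t12;python3 flat.py -.035;python3 - <<'E'
from h import *
p=manip.read_camera("side");cv2.imwrite("pics/s_t12.png",cv2.resize(p["img"][70:220,300:460,::-1],None,fx=4.5,fy=4,interpolation=cv2.INTER_CUBIC))
E
```

```text
tcp in case now [-0.0023  0.0048  0.1121] target world [ 0.589  -0.2484  0.1457]
t 24.95 at [ 0.5772 -0.1909  0.1918] yaw 138.00 -> shift [-0.472, -0.348, 0.461] spin -0.0000 (yaw 0.0) F [ 0.5  0.6 -0. ] w 0.0007
[ 0.5772 -0.1909  0.1918] [179.9661   0.1571 137.9986]
x -0.070 y -0.0564..-0.0257  z 0.0176 n 359
x -0.055 y -0.0544..-0.0234  z 0.0179 n 483
x -0.040 y -0.0544..-0.0234  z 0.0178 n 606
x -0.025 y -0.0539..-0.0234  z 0.0178 n 602
floor z 0.00037119144960731014 xmin -0.07579694303190439
```

View pics/w_t12.png

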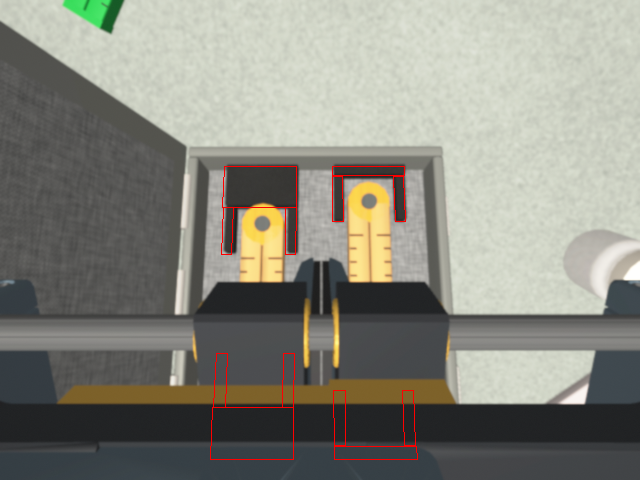

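View pics/s_t12.png

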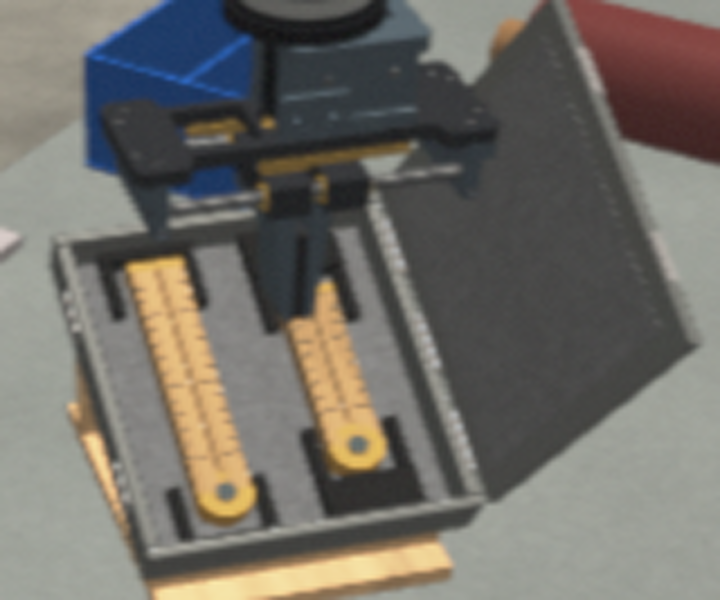

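The short gauge has dropped flat into its bay: top at 17.8 mm, centre y about -0.039, against -0.042 for the bay. Before closing the lid I'll go up and over it, checking both gauges on the way.

Call:
carry_out(plan=[[[0.0, 0.0, -0.5], 0.0], [[0.0, 0.0, -1.0], 0.0]])

```text
t: 25.3
eef_pos: [0.5753, -0.1907, 0.2882]
eef_rot: [-179.8, -0.4, 137.9]
contact_force: [1.6, -1.0, 0.2]
gripper_width: 0.0004
```

Call:
carry_out(plan=[[[0.0, 0.0, -0.4], 0.0], [[0.0, 0.0, -0.7], 0.0], [[0.0, 0.0, -0.7], 0.0]])

```text
t: 25.6
eef_pos: [0.578, -0.1917, 0.3642]
eef_rot: [179.9, 0.4, 137.9]
contact_force: [-0.3, 0.3, -0.2]
gripper_width: 0.0007
```

```bash
python3 ov.py w_u1; python3 flat.py -.042; python3 flat.py .042; python3 cmv.py 0 -.178 .17; python3 - <<'E'
from h import *
s=manip.get_state();p=manip.read_camera("wrist");T=toolT(s)@p["hand_eye"]
import casefit
M=casefit.caseR(-42.);o=np.array([.612,-.2287,.092])
for t in ("long_gauge_mid","short_gauge_mid","long_gauge","short_gauge"):
    print(t,[(round(d["p"],2),((w(p,d["xyz"],T)-o)@M).round(4).tolist()) for d in manip.place_of(p,t)][:3])
E
```

```text
[ 0.578  -0.1917  0.3642] [179.8586   0.3687 137.9308]
x -0.070 y -0.0567..-0.0243  z 0.0172 n 156
x -0.055 y -0.0571..-0.0234  z 0.0177 n 200
x -0.040 y -0.0544..-0.0234  z 0.0178 n 235
x -0.025 y -0.0541..-0.0234  z 0.0178 n 236
x -0.010 y -0.0538..-0.0234  z 0.0176 n 225
x 0.005 y -0.0546..-0.0236  z 0.0178 n 244
x 0.020 y -0.0543..-0.0236  z 0.0177 n 241
x 0.035 y -0.0538..-0.0236  z 0.0177 n 230
x 0.050 y -0.0546..-0.0277  z 0.0179 n 50
floor z 0.0002684922357770712 xmin -0.07768499398591794
x -0.100 y 0.0331..0.0510  z 0.0006 n 22
x -0.085 y 0.0267..0.0596  z 0.0178 n 149
x -0.070 y 0.0256..0.0592  z 0.0180 n 196
x -0.055 y 0.0254..0.0590  z 0.0177 n 224
x -0.040 y 0.0253..0.0566  z 0.0178 n 229
x -0.025 y 0.0253..0.0562  z 0.0178 n 232
x -0.010 y 0.0260..0.0589  z 0.0179 n 245
x 0.005 y 0.0259..0.0568  z 0.0178 n 247
x 0.020 y 0.0257..0.0563  z 0.0177 n 250
x 0.035 y 0.0301..0.0591  z 0.0178 n 213
floor z 0.0002546800491602733 xmin -0.09872418324183391
tcp in case now [0.07   0.0041 0.2621] target world [ 0.4375 -0.3111  0.2448]
t 25.75 at [ 0.5762 -0.1909  0.3582] yaw 137.94 -> shift [0.224, -1.821, 1.135] spin -0.0005 (yaw 0.1) F [ 0.7 -0.   0.2] w 0.0005
long_gauge_mid [(0.96, [-0.0007, 0.0403, 0.0016])]
short_gauge_mid [(0.62, [-0.0121, -0.0389, -0.0003]), (0.61, [-0.2825, -0.1576, 0.0354])]
long_gauge [(0.77, [-0.076, 0.042, -0.0042])]
short_gauge [(0.8, [-0.0588, -0.0358, 0.0002])]
```

View pics/w_u1.png

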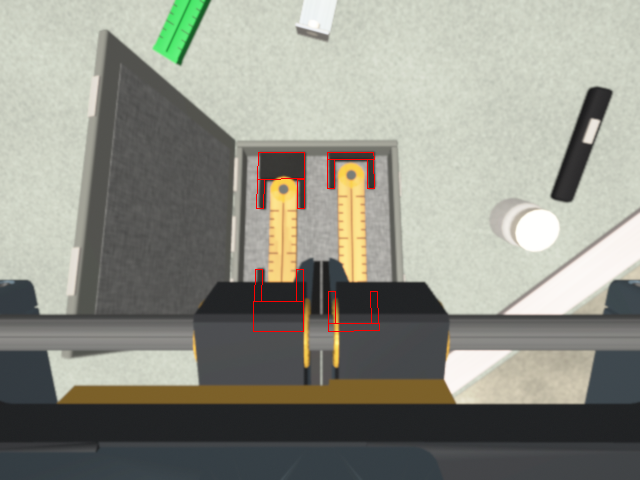

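```bash
python3 - <<'E'
from h import *
import casefit
M=casefit.caseR(-42.);o=np.array([.612,-.2287,.092])
s=manip.get_state();p=manip.read_camera("wrist");T=toolT(s)@p["hand_eye"]
im=p["img"];cv2.imwrite("pics/w_pz.png",cv2.resize(im[140:260,240:400,::-1],None,fx=5,fy=5,interpolation=cv2.INTER_CUBIC))
K=p["camera_matrix"]
g=cv2.cvtColor(im,cv2.COLOR_RGB2HSV)
for (u,v) in ((283,189),(351,175)):
    # refine: low-saturation centroid within 6px
    yy,xx=np.mgrid[v-6:v+7,u-6:u+7];wt=np.clip(110-g[v-6:v+7,u-6:u+7,1].astype(float),0,None)*(np.hypot(xx-u,yy-v)<7)
    uc,vc=(wt*xx).sum()/wt.sum(),(wt*yy).sum()/wt.sum()
    d=T[:3,:3]@np.array([(uc-K[0,2])/K[0,0],(vc-K[1,2])/K[1,1],1])
    n=M[:,2];t=(n@(o+.018*n)-n@T[:3,3])/(n@d);X=T[:3,3]+t*d
    print((uc,vc),((X-o)@M).round(4))
E
```

```text
(np.float64(283.9279959718026), np.float64(192.65005035246728)) [-0.0589 -0.0389  0.018 ]
(np.float64(352.309693877551), np.float64(178.49693877551022)) [-0.0762  0.0414  0.018 ]
```

View pics/w_pz.png

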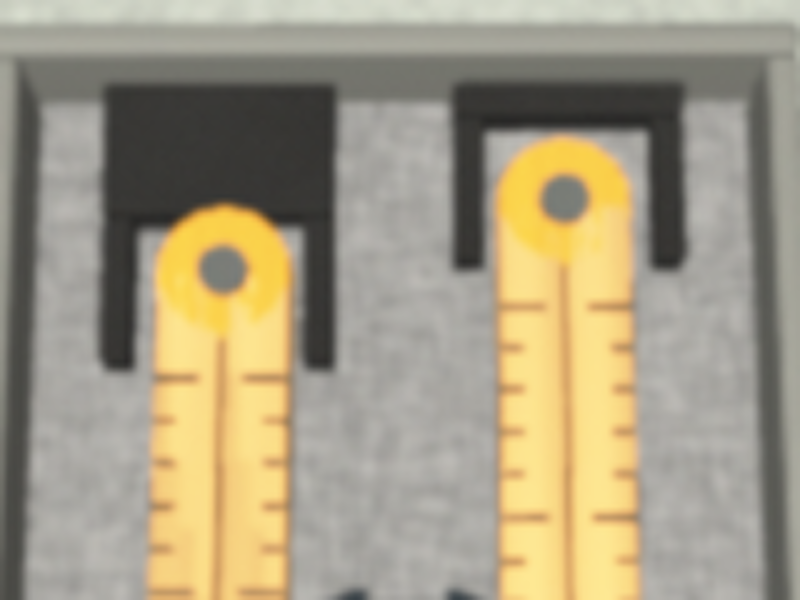

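Both pins are where they should be. The short gauge rests against its lower end block, mid about -7 to -10 mm along, and is flat and folded. Now over the lid to its outer side.

Call:
carry_out(plan=[[[0.0, -0.45, 0.0], 0.0], [[0.0, -0.9, 0.0], 0.0], [[0.0, -1.0, 0.0], 0.0]])

```text
t: 26.35
eef_pos: [0.5071, -0.2675, 0.3609]
eef_rot: [-179.9, -0.0, 137.8]
contact_force: [0.0, 0.7, 0.8]
gripper_width: 0.0008
```

Call:
carry_out(plan=[[[0.1, -0.4, 0.0], 0.0], [[0.2, -0.9, 0.0], 0.0], [[0.22, -0.98, 0.0], 0.0]])

```text
t: 26.65
eef_pos: [0.4247, -0.325, 0.361]
eef_rot: [-179.9, -0.0, 137.7]
contact_force: [1.0, -0.0, 0.7]
gripper_width: 0.0004
```

```bash
python3 cmv.py 0 -.19 .17; python3 - <<'E'
from h import *
p=manip.read_camera("side");cv2.imwrite("pics/s_l1.png",p["img"][:,:,::-1])
import casefit
M=casefit.caseR(-42.);o=np.array([.612,-.2287,.092])
for n in ("top","side"):
    p=manip.read_camera(n);C=(cloud(p)-o)@M
    m=(C[...,0]>-.1)&(C[...,0]<.1)&(C[...,1]<-.09)&(C[...,1]>-.2)&(C[...,2]>.05)&(C[...,2]<.20)
    q=C[m]
    if len(q)>50:
        A=np.polyfit(q[:,2],q[:,1],1); print(n,len(q),"lid angle",np.pi/2+np.arctan(-A[0]))
E
```

```text
tcp in case now [ 0.0508 -0.1969  0.2746] target world [ 0.4295 -0.32    0.2448]
t 26.65 at [ 0.4247 -0.325   0.361 ] yaw 137.74 -> shift [-0.002, 0.069, 1.162] spin -0.0022 (yaw 0.3) F [ 1.  -0.   0.7] w 0.0004
top 2718 lid angle 1.8500675951596608
side 3486 lid angle 1.850341542783665
```

View pics/s_l1.png

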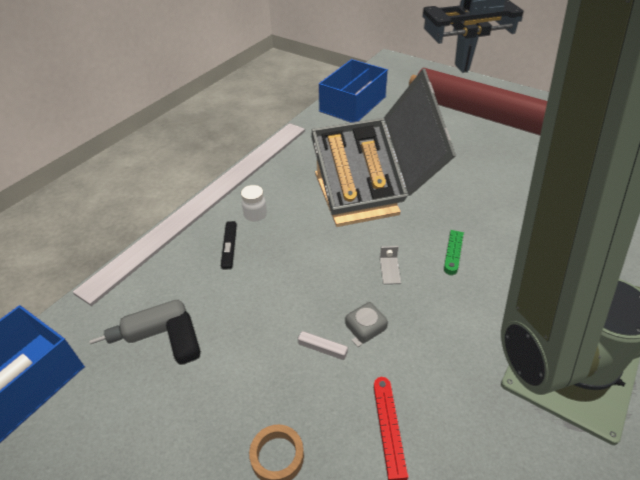

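The lid is now at 1.85 rad, nudged to its stop. I'll descend beside its free edge.

Call:
carry_out(plan=[[[0.0, 0.0, 0.4], 0.0], [[0.0, 0.0, 0.8], 0.0], [[0.0, 0.0, 1.0], 0.0]])

```text
t: 27.1
eef_pos: [0.4281, -0.3209, 0.2572]
eef_rot: [180.0, -0.3, 138.1]
contact_force: [-0.3, 0.5, 0.3]
gripper_width: 0.0004
```

Call:
carry_out(plan=[[[0.0, 0.0, 0.15], 0.0], [[0.0, 0.0, 0.15], 0.0]])

```text
t: 27.3
eef_pos: [0.4282, -0.3211, 0.2432]
eef_rot: [180.0, -0.3, 138.1]
contact_force: [0.3, 0.8, -0.3]
gripper_width: 0.0001
```

```bash
python3 cmv.py 0 -.165 .165; cat > arc.py <<'E'
from mv import *
import casefit
M=casefit.caseR(-42.);o=np.array([.612,-.2287,.092])
# finger tip track: tip corner(left-lower) against outer face at radius r
s=manip.get_state();print("tcp case",((s["eef_pos"]-o)@M).round(4))
H=np.array([-.095,.03])
for r in (.16,):
  for ph in (1.85,1.6,1.4,1.2,1.0,.8,.6,.4,.2,.1,0):
    c=H+r*np.array([np.cos(ph),np.sin(ph)])+.008*np.array([-np.sin(ph),np.cos(ph)])
    print(ph,"contact y,z",c.round(3))
E
python3 arc.py; python3 - <<'E'
from h import *
p=manip.read_camera("side");cv2.imwrite("pics/s_l2.png",cv2.resize(p["img"][0:220,300:560,::-1],None,fx=3,fy=2.7))
E
```

```text
tcp in case now [-0.0009 -0.1917  0.1687] target world [ 0.4478 -0.3029  0.2403]
t 27.30 at [ 0.4282 -0.3211  0.2432] yaw 138.09 -> shift [-0.024, 0.267, 0.029] spin 0.0007 (yaw -0.1) F [ 0.3  0.8 -0.3] w 0.0001
tcp case [-0.0009 -0.1917  0.1687]
1.85 contact y,z [-0.147  0.182]
1.6 contact y,z [-0.108  0.19 ]
1.4 contact y,z [-0.076  0.189]
1.2 contact y,z [-0.044  0.182]
1.0 contact y,z [-0.015  0.169]
0.8 contact y,z [0.011 0.15 ]
0.6 contact y,z [0.033 0.127]
0.4 contact y,z [0.049 0.1  ]
0.2 contact y,z [0.06 0.07]
0.1 contact y,z [0.063 0.054]
0 contact y,z [0.065 0.038]
```

View pics/s_l2.png

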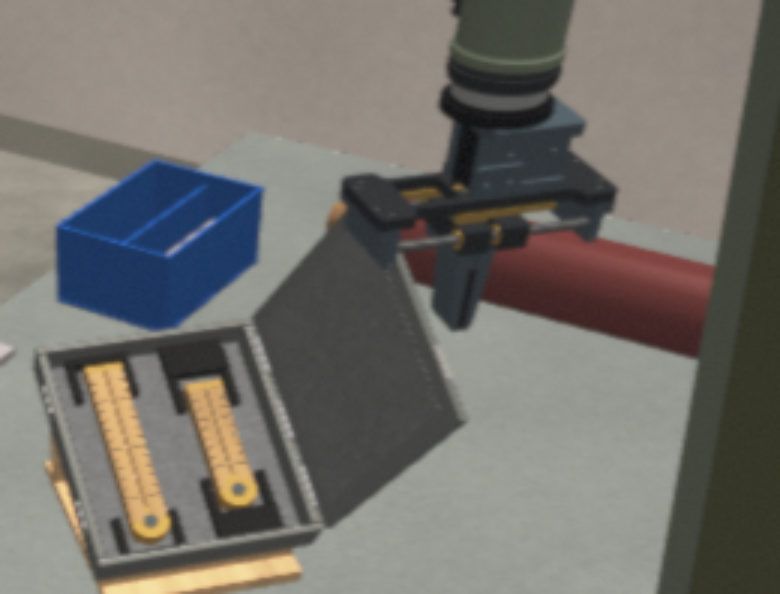

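Call:
carry_out(plan=[[[0.08, 0.0, -0.16], 0.0], [[0.08, 0.1, -0.16], 0.0], [[0.08, 0.25, -0.16], 0.0], [[0.08, 0.4, -0.16], 0.0], [[0.08, 0.55, -0.16], 0.0], [[0.08, 0.7, -0.16], 0.0], [[0.08, 0.85, -0.16], 0.0]])

```text
t: 28.05
eef_pos: [0.4796, -0.2534, 0.2615]
eef_rot: [-180.0, -0.0, 138.0]
contact_force: [-2.5, -0.5, 1.6]
gripper_width: -0.0
```

```bash
cat > lid.py <<'E'
from h import *
import casefit,sys
M=casefit.caseR(-42.);o=np.array([.612,-.2287,.092])
s=manip.get_state();print("t",s["t"],"tcp case",((s["eef_pos"]-o)@M).round(4),"F case",(s["contact_force"]@M).round(1))
p=manip.read_camera("side");cv2.imwrite(f"pics/{sys.argv[1]}.png",cv2.resize(p["img"][0:220,300:560,::-1],None,fx=3,fy=2.7))
for n in ("side","top"):
    p=manip.read_camera(n)
    for t in ("lid_edge",):
        for d in manip.place_of(p,t)[:2]:
            c=(w(p,d["xyz"])-o)@M; v=c[1:]-np.array([-.095,.03]); print(n,t,round(d["p"],2),c.round(3),"ang",np.arctan2(v[1],v[0])-np.arctan2(.008,.19))
E
python3 lid.py s_l3
```

```text
t 28.05 tcp case [ 0.0007 -0.1069  0.1883] F case [-0.7 -2.   2.1]
side lid_edge 0.7 [-0.003  0.039 -0.001] ang -0.26699774111694696
top lid_edge 0.82 [-0.    -0.088  0.222] ang 1.4949036686572172
top lid_edge 0.19 [-0.289  0.004  0.038] ang 0.03826835849232325
```

View pics/s_l3.png

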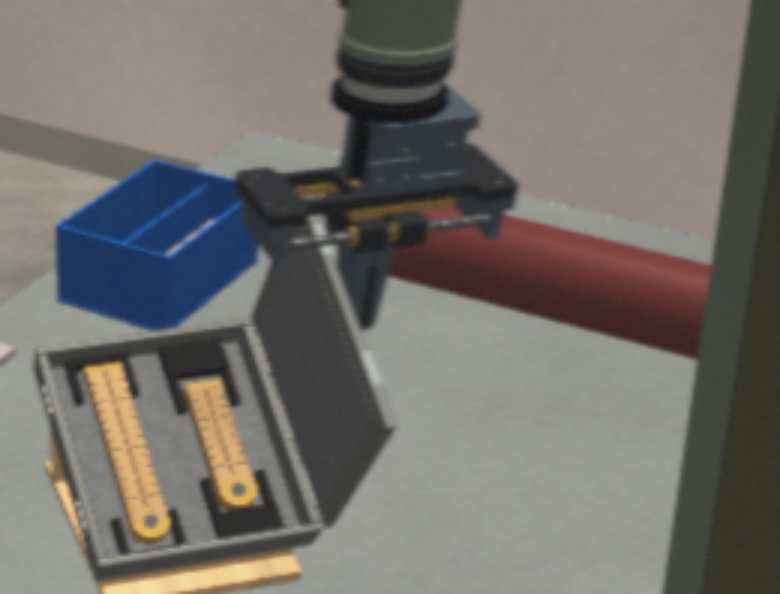

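Call:
carry_out(plan=[[[0.0, 0.15, 0.0], 0.0], [[0.0, 0.3, 0.0], 0.0], [[-0.01, 0.45, 0.02], 0.0], [[-0.02, 0.57, 0.05], 0.0], [[-0.04, 0.68, 0.09], 0.0], [[-0.07, 0.8, 0.14], 0.0], [[-0.1, 0.92, 0.21], 0.0]])

```text
t: 29.0
eef_pos: [0.5488, -0.1921, 0.2406]
eef_rot: [180.0, 0.0, 138.0]
contact_force: [-0.2, 0.1, 1.6]
gripper_width: 0.0009
```

```bash
python3 lid.py s_l4
```

```text
t 29.0 tcp case [ 0.0009 -0.0151  0.1649] F case [ 0.4 -0.1  1.5]
side lid_edge 0.94 [0.001 0.015 0.186] ang 0.9157406412531064
top lid_edge 0.97 [0.002 0.019 0.185] ang 0.8936238710213474
top lid_edge 0.18 [-0.299  0.494  0.044] ang -0.017918983545182336
```

View pics/s_l4.png

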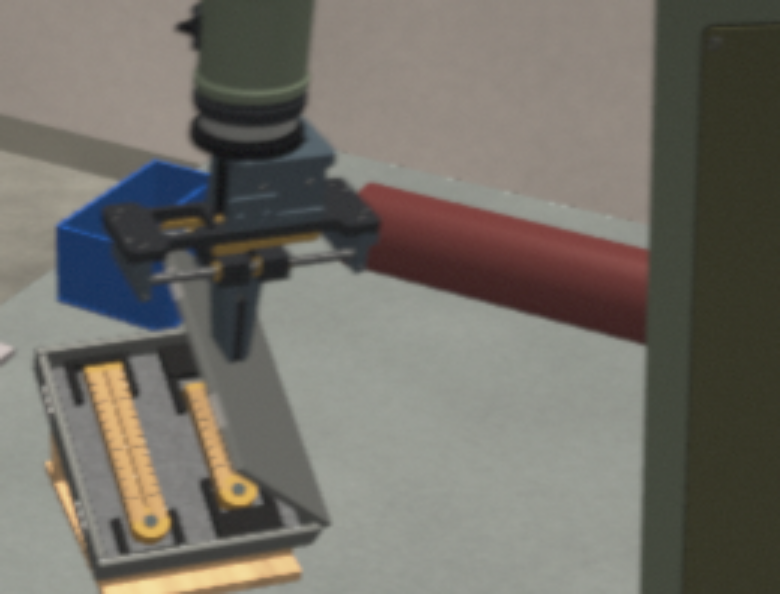

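Call:
carry_out(plan=[[[-0.05, 0.13, 0.1], 0.0], [[-0.1, 0.25, 0.2], 0.0], [[-0.16, 0.37, 0.32], 0.0], [[-0.21, 0.46, 0.44], 0.0], [[-0.27, 0.53, 0.56], 0.0], [[-0.34, 0.59, 0.7], 0.0], [[-0.41, 0.64, 0.84], 0.0], [[-0.45, 0.66, 0.92], 0.0]])

```text
t: 30.05
eef_pos: [0.6255, -0.1741, 0.1464]
eef_rot: [-179.9, -0.1, 138.0]
contact_force: [-0.1, 0.6, 1.0]
gripper_width: -0.0003
```

```bash
python3 lid.py s_l5
```

```text
t 30.05 tcp case [0.0001 0.0497 0.0606] F case [-0.   0.4  1.1]
side lid_edge 0.73 [0.005 0.088 0.057] ang 0.1065655967550723
side lid_edge 0.43 [-0.134  0.347 -0.038] ang -0.19400652287603834
top lid_edge 0.73 [0.003 0.093 0.056] ang 0.09770118148211518
```

View pics/s_l5.png

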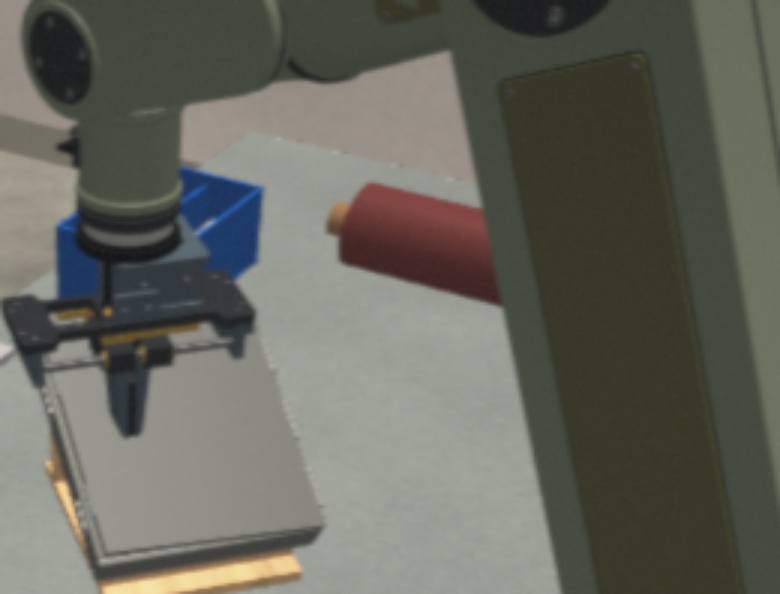

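Call:
carry_out(plan=[[[-0.02, 0.0, 0.04], 0.0], [[-0.04, 0.0, 0.08], 0.0], [[-0.06, 0.0, 0.12], 0.0], [[-0.06, 0.0, 0.12], 0.0]])

```text
t: 30.7
eef_pos: [0.6295, -0.1783, 0.136]
eef_rot: [-180.0, -0.1, 138.0]
contact_force: [-0.3, 0.2, 0.3]
gripper_width: 0.0002
```

```bash
python3 lid.py s_l6
```

```text
t 30.7 tcp case [0.0007 0.0491 0.0487] F case [-0.2 -0.1  0.5]
side lid_edge 0.83 [0.002 0.091 0.041] ang 0.015080641330369383
side lid_edge 0.72 [-0.048  0.27  -0.081] ang -0.336551918043716
top lid_edge 0.59 [0.001 0.099 0.044] ang 0.02953525694599892
```

Almost shut. I'll press a few mm more until the force rises.

Call:
carry_out(plan=[[[-0.01, 0.0, 0.02], 0.0], [[-0.01, 0.0, 0.03], 0.0], [[-0.02, 0.0, 0.04], 0.0]])

```text
t: 31.25
eef_pos: [0.6312, -0.1794, 0.1327]
eef_rot: [-180.0, -0.0, 138.0]
contact_force: [-0.8, 1.3, 0.6]
gripper_width: 0.0005
```

Call:
carry_out(plan=[[[0.0, 0.0, 0.02], 0.0], [[0.0, 0.0, 0.03], 0.0]])

```text
t: 31.45
eef_pos: [0.6314, -0.1794, 0.1319]
eef_rot: [180.0, 0.1, 138.0]
contact_force: [-4.5, 1.9, 12.6]
gripper_width: 0.0003
```

```bash
python3 lid.py s_l7
```

```text
t 31.45 tcp case [0.0008 0.0496 0.0439] F case [ 1.4 -1.6 13.3]
side lid_edge 0.92 [0.001 0.094 0.039] ang 0.007031148260625918
top lid_edge 0.82 [0.002 0.097 0.041] ang 0.016200932314469306
```

The force rose to 13 N, so the lid is on its stop. I'll retract and check.

Call:
carry_out(plan=[[[0.05, 0.0, -0.2], 0.0], [[0.2, 0.0, -0.6], 0.0], [[0.4, 0.0, -1.0], 0.0], [[0.4, 0.0, -1.0], 0.0]])

```text
t: 32.1
eef_pos: [0.6032, -0.1523, 0.2365]
eef_rot: [179.7, 0.6, 138.0]
contact_force: [0.4, -0.4, 0.4]
gripper_width: 0.0006
```

Call:
carry_out(plan=[[[0.4, 0.3, -0.3], 0.0], [[0.8, 0.6, -0.6], 0.0], [[1.0, 0.9, -0.8], 0.0], [[1.0, 1.0, -0.8], 0.0]])

```text
t: 32.5
eef_pos: [0.595, -0.0082, 0.3133]
eef_rot: [179.7, 0.2, 138.1]
contact_force: [1.2, -0.6, -0.4]
gripper_width: 0.0003
```

```bash
python3 - <<'E'
from h import *
import casefit
M=casefit.caseR(-42.);o=np.array([.612,-.2287,.092])
print(manip.get_state()["eef_pos"],manip.get_state()["contact_force"])
for n in ("top","side"):
    p=manip.read_camera(n);C=(cloud(p)-o)@M
    cv2.imwrite(f"pics/{n}_end.png",p["img"][:,:,::-1])
    m=(abs(C[...,0])<.1)&(abs(C[...,1])<.085)&(C[...,2]>.02)&(C[...,2]<.06)
    q=C[m];A=np.c_[q[:,0],q[:,1],np.ones(len(q))];r=np.linalg.lstsq(A,q[:,2],rcond=None)[0];print(n,len(q),r)
E
```

```text
[ 0.595  -0.0082  0.3133] [ 1.1504 -0.605  -0.4219]
top 4490 [-0.0005  0.0015  0.0372]
side 4905 [ 0.001  -0.0017  0.0383]
```

View pics/side_end.png

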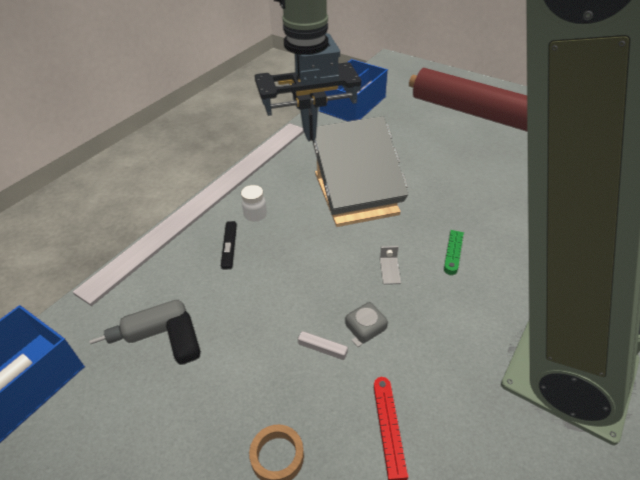

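View pics/top_end.png

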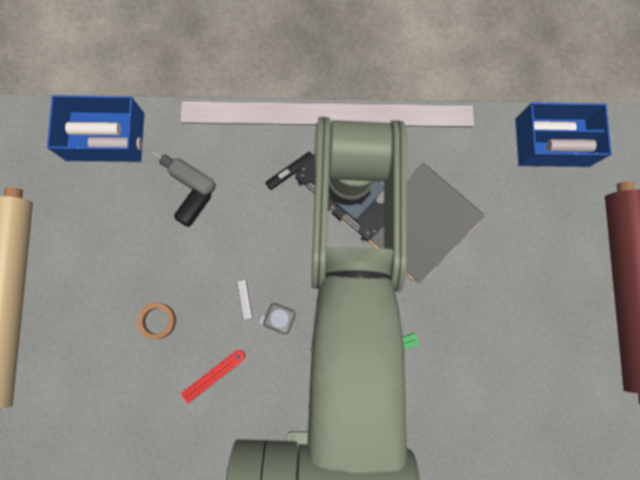

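The lid is shut: its slope relative to the case is under 0.002 rad in both cameras, and its face is at 37–38 mm. The bystanders haven't moved and the robot is clear. Handing in.

```bash
python3 -c "
from cell import manip
print(manip.sign_off())"
```

```text
the job is handed in; nothing more can be done
None
```

Both gauges are folded and in their own bays, the lid is shut, and I handed the job in at about 32.6 s of the 72 s allowed. The hand-in gave no verdict.

**How it went:**
- **Long gauge:** I folded it, then set it down along the slope's normal so it pivoted flat in the pads.
- **Short gauge:** the open lid left no room for the gripper body over the short bay. I set the gauge on the bay's left cheeks, let it tip in, and pushed it right with closed fingers until it dropped flat.
- **Lid:** I pushed it over from its outer face. The force rose to 13 N at its stop.

**Last checks:**

| Item | Result | Limit |
|---|---|---|
| Long gauge | flat, top about 18 mm above the bay floor; about 2 mm along and under 1 mm across from centre | 12 mm along, 8 mm across |
| Short gauge | flat, top about 18 mm above the bay floor; about 3 mm across from centre, against its lower end block | 12 mm along, 8 mm across |
| Lid | tilt under 0.002 rad in both cameras | 0.05 rad |
| Bystanders | look unmoved in the side view; the arm hid the bracket in the top view | 40 mm |

**One disagreement:** how far the short gauge sits along its bay. The bay's size puts its middle 7 mm from centre, since it rests on the block. My camera measurement gave about 10 mm, and the recognition network gave 12.1 mm with an error of about 4 mm. I trusted the block, because the gauge lay flat and so had not ridden up on it. I could not look inside again after closing the lid.

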